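# Hang a coated board on the drying rail

## Robot

A 6-joint arm with a two-finger parallel gripper is mounted at the origin on a cart in front of the work surface, level with it; the furniture and walls round the work are solid. World frame = base frame: x ahead of the robot, y to its left, z up, the work surface at z = 0. Lengths are in m, angles in rad, forces in N, time in s.
With the tool pointing down it reaches from about 0.35 to 0.85 m from the base axis. Payload 8.1 kg.
Tool frame: the origin (TCP) lies midway between the tips of the shut fingers; the grasp point (between the pads) lies robot.grasp_offset behind it (robot.grasp_offset is the distance from the TCP to the grasp point, in m); z points along the fingers, y is the direction in which the jaws open and shut (so a half turn about z gives the same grasp; the last joint's range is limited). The gripper opens to 93 mm and grips with 3 to 60 N. Pads are 15 mm wide; open, the fingers measure 128 mm over their backs; the gripper's body (75 mm by 188 mm) begins 65 mm behind the grasp point.
Start: joints at [1.245, 0.13, 1.488, -0, 1.523, -0.085], TCP at [0.143, 0.583, 0.197] pointing down, gripper open.
Joint ranges: [-2.96, 2.96], [-0.89, 2.26], [0.02, 2.5], [-1.34, 4.48], [0, 2.73], [-2.66, 2.66]. Speed limits (rad/s): [2.39, 2.39, 2.79, 3.14, 3.14, 3.14].

## Interface

Orientations are given as a rotation vector (axis times angle).
In Python, from plant import robot gives the robot as it stands.
- The arm moves only by the shell command python3 -m handwheel 'ROWS' [OPENING] [FORCE]. ROWS is text: rows parted by semicolons, each of 6 numbers parted by spaces: the shift along the world's x, y, z each as a share of 0.3 m, from -1 to 1, then the turn, a rotation vector about the world's x, y, z each as a share of 45 degrees, from -1 to 1. A call has 1 to 5 rows; each row is the pose to reach, as a shift and turn from the pose commanded when the call began; what a row does not reach only later rows make up. A row lasts 1/10 s, in which the tool goes at most 50 mm and 8.59 degrees, less where a joint would pass 70% of its speed; a pose out of reach is approached as far as the arm can. A call with a number of a shift or a turn outside -1 to 1 is refused whole. A call with a gripper value outside its range is refused whole. OPENING is the closure, from -1 (fully open) to 1 (shut), set as the call begins (- or left out, the last holds). The fingers move at their own pace and stop on an object; FORCE is the grip in N (left out, the last holds). Time passes only in rows, so rows that repeat a pose let the fingers close. It gives the time, the measured TCP pose, the force and the opening at its end, in the units of the state.
- robot.read_state(): the state, without advancing time (a new reading comes with each control period).
- robot.read_camera(name): name is "scene" or "top" or "wrist"; returns (picture, depth): 400x640x3 uint8, red, green, blue; 400x640 float32, m along the optical axis (not along the pixel's ray), 0 where there is no reading.
- robot.camera_model(name): a dict with "camera_matrix" (3x3 intrinsics, pixels), "pose" (4x4, takes a point from camera to world coordinates); the wrist camera has in their place "tool_from_camera" (4x4, takes a point from camera to tool coordinates, whose origin is the TCP and whose axes are the flange's). Camera axes: x right, y down, z forward; pixel columns grow to the right and rows downward; lengths in m; the calibration is good to about 2 mm. A picture is of the moment at which its call begins: read the wrist's pose just before it. camera_model takes no time and is no camera call.
- robot.close_job(): hands the job in, once; it reports no verdict.
Trained networks look in the newest picture that a camera, given by its name, has taken for a name from the list of things; names that differ only in an ending like _2 or _b are one class to them, and where a whole thing is asked for, a point or a joint stands for the part that bears it (a point fixed in the world has none). Each returns a list of dicts, best first, with "conf" (0 to 1); they miss things now and then, are a little off and sometimes report something else, mostly with a low value. They report only what shows in the picture. A call takes as long as a camera call.
- robot.look_for(camera, query): "rect" ([centre column, centre row, width, height] in pixels, round what is visible of it).
- robot.silhouettes(camera, query): "pixels" (400x640 bool, what is visible of it) and "rect" ([centre column, centre row, width, height] in pixels, round what is visible of it).
- robot.tip_of(camera, query): "at" ([row, column] in pixels: a listed point, or the origin of a listed thing).
The state is a dict: "t": time; "q": joint angles; "dq": joint speeds; "joint_torque": joint torques, N m; "tool_pos": TCP position; "orientation": TCP orientation; "force": force on the tool from outside, world axes, zero at the start; "wrist_torque": the same for the moment, N m; "opening": finger opening in m.
Only numpy, scipy, OpenCV 4.12 (cv2) and the standard library are available. Lean on these libraries where they do the work, as an engineer would, in place of code of your own. Each camera call takes 0.05 s, during which the arm holds its last target.

## Task

Hang the long carrier, the one with the freshly coated circuit board on it, on the drying rail. Handle it only by the carrier's two folded side edges, never by the board: first lean it on the sloped stand, hook end up and board outward, and let go of it; then take it again another way, hook it over the thick lower bar where the thin upper bar leaves it open, board towards the robot, and slide it along until the middle of the hook is under the collar on the upper bar. Leave it hanging still and leave everything else where it stands.

Things in the scene. Friction and masses are not known exactly. Their poses are not given: they have to be found in the camera images.
- carrier: Long carrier, loose, about 0.14 kg, bare aluminium: channel 90 mm long (x), 50 wide (y), 15 high (z), 3 thick, closed on top, open below (44 wide inside); hook at its +x end, small green board fixed on top. Origin: centre of the channel's underside. Grip the side walls at y = +-25 mm. Centre of mass near x = +10 mm. Starts flat on the desk, board up; hanging, x is up and z faces the robot.
- board: The coated green circuit board fixed on the long carrier, 50 x 34 mm, over carrier x from -37 to +13 mm, y +-17 mm, and with its components from 19 to 33 mm above the carrier's underside. Origin: centre of its underside. The gripper must not touch it.
- hook_seat (a point): Point in the long carrier's hook where the lower bar's centre comes to lie: carrier x = 86 mm, y = 0, z = 12.75 mm; axes as the carrier's. The hook is a 3 mm strap, 24 mm wide in y: its neck leaves the channel's top at x = 45 mm, runs at z = 20 to 23 mm out to x = 94 mm and bends there towards z = 0 (inside of the bend at x = 91 mm).
- hook_tip (a point): End of the hook's tip, carrier x = 77 mm, y = 0, z = 4 mm; axes as the carrier's. The tip comes back from the bend towards the channel at z = 2.5 to 5.5 mm. The mouth between tip and channel (x from 45 to 77 mm) is open to -z; the throat between tip and neck is 14.5 mm wide.
- stand: Sloped stand, fixed to the desk at a place that varies. Origin: centre of the underside of its base (100 x 76 x 10 mm). On a 24 mm column a grey saddle, 32 mm wide in y, slopes up at 45 degrees towards the stand's +x (away from the robot), with a foot ledge at its lower end, 40 mm wide, standing 16 mm out from the saddle.
- stand_seat (a point): Where the carrier's origin is when it rests on the stand: 140 mm above the stand's origin; axes as the stand's. There the carrier's x is the stand's direction [0.707, 0, 0.707] (up the slope), its z (board side) is [-0.707, 0, 0.707], its y the stand's y.
- saddle (a point): Middle of the saddle's upper face (85 mm long up the slope, 32 mm wide), 12 mm from stand_seat square to the slope and 7.5 mm down it; axes as the stand's. The carrier's channel straddles the saddle with 6 mm play either side: its closed top rests on this face, its hookless end on the ledge (45 mm down the slope from stand_seat), so that both side walls stay free to grip.
- rail: Drying rail, fixed to the desk at a place that varies. Origin: centre of the underside of its base bar (40 x 400 x 12 mm, long in y); x points away from the robot. Two 12 mm posts at y = +-180 mm carry the thick lower bar, which runs along y, 10 mm in diameter, its centre 235 mm up.
- rail_mid (a point): Middle of the thick lower bar, on its centre line, 235 mm up; axes as the rail's.
- keeper_end (a point): Free end of the thin upper bar, rail y = +45 mm, 257.5 mm up; axes as the rail's. This bar, 7 mm thick, runs right above the lower bar, 14 mm clear of it, from the post at y = -180 mm to here: under it a hook can slide but not be lifted on or off. From here to y = +174 mm the lower bar is open above.
- collar: Dark collar with a small thumbscrew on the thin upper bar, 14 mm in diameter, 10 mm long, fixed: the mark. Its place along the bar varies (rail y from -90 to -10 mm). Origin: its centre, on the upper bar's centre line; axes as the rail's. A hook resting on the lower bar passes beneath it with 7 mm to spare.
- short_carrier: A shorter carrier without a board, same section and hook, channel 56 mm long; loose, lies flat, to be left alone. Origin: centre of the underside of its channel.
- bottle: Pump bottle, 59 mm in diameter, 120 mm tall, stands upright on the desk; bystander. Origin: centre of its underside.
- reel: Reel of solder, 60 mm in diameter, 56 mm tall; bystander. Origin: centre of its underside.
- coil: Ring coil, 36 mm in diameter, 13 mm high, lies flat; bystander. Origin: centre of its underside.
- heatsink: Finned heat sink, 25 x 30 x 18 mm; bystander. Origin: centre of its underside.
- cutter: Side cutter, 123 mm long (y), 46 mm wide, 10 mm high; bystander. Origin: centre of its underside.
- blue_board: Loose populated circuit board, 58 x 90 x 20 mm, lies flat; bystander. Origin: centre of its underside.

How it is judged:
On the way:
1. the long carrier leans on the sloped stand, hook end up and board outward, and the gripper has let go of it (distance between carrier and stand_seat below 0.015 m and x of hook_seat in the frame of stand_seat between 0.035 and 0.075 m and z of hook_seat in the frame of stand_seat between 0.05 and 0.09 m and angle between carrier's own z axis and vertical between 0.6 and 0.97 rad and contact force between carrier and stand above 0.2 N and contact force between the fingers and carrier below 0.05 N and linear speed of carrier below 0.03 m/s), for 0.2 s.
At the end, for the whole second after the job is handed in: The long carrier hangs by its hook on the thick lower bar, upright within 0.25 rad, board towards the robot, the middle of the hook within 8 mm of the collar's middle along the bar, released and still (y of hook_seat in the frame of collar between -0.008 and 0.008 m and x of hook_seat in the frame of rail_mid between -0.01 and 0.01 m and z of hook_seat in the frame of rail_mid between -0.006 and 0.006 m and z of carrier in the frame of rail_mid between -0.11 and -0.07 m and angle between carrier's own x axis and vertical below 0.25 rad and angle between the y axis of carrier and the y axis of rail, either way round below 0.3 rad and x of hook_tip in the frame of rail_mid above 0 m and contact force between carrier and rail above 0.3 N and linear speed of carrier below 0.02 m/s and angular speed of carrier below 0.3 rad/s); the robot touches nothing.
It fails at once if the gripper or arm touches the coated board (contact force between any of the fingers, the arm and board above 0.5 N).
It fails at once if the bottle is tipped (angle between bottle's own z axis and vertical above 0.5 rad).
It fails at once if another thing (the short empty carrier, the bottle, the solder reel, the ring coil, the heat sink, the side cutter, the loose board) is pushed more than 30 mm away (distance of any of short_carrier, bottle, reel, coil, heatsink, cutter, blue_board from where it was at the start of the episode above 0.03 m).
It also fails if it takes over 69 s, if anything falls off the work surface, if the arm or the gripper's body presses on something with over 40 N, if the wrist force passes 120 N, or if a joint passes its speed limit or range.

## Working session

There is one attempt and no reset: what is moved stays moved. The work goes in short steps, Python scripts to look and compute and a shell command to move; the robot and the scene stay as the last step left them, time stands still between calls to the robot, and variables do not carry over. Pictures are saved under pics/ and viewed, and the job is handed in when it is done.

```bash
ls; mkdir -p pics; python3 - <<'E'
from plant import robot
import cv2,numpy as np
print(robot.read_state()); print(robot.grasp_offset)
for n in ["scene","top","wrist"]:
    p,d=robot.read_camera(n); cv2.imwrite(f"pics/{n}0.png",p[:,:,::-1]); np.save(f"pics/{n}0d.npy",d); print(n,robot.camera_model(n))
E
```

```text
pics
{'t': 0.0, 'q': array([ 1.24460151e+00,  1.31184391e-01,  1.48925935e+00,  1.28594425e-06,
        1.52299628e+00, -8.54132780e-02]), 'dq': array([ 0.0014201 ,  0.00032555, -0.00237649,  0.00104138,  0.00061906,
        0.0006899 ]), 'joint_torque': array([-1.00541649e-03, -5.59848690e+01, -4.91752946e+01,  7.65645225e-02,
        3.59807862e-02, -1.07921812e-04]), 'tool_pos': array([0.14286802, 0.58211963, 0.19548456]), 'orientation': array([-3.77260225e-01, -3.11847580e+00,  2.83984939e-03]), 'force': array([-0.36220931,  0.40413968,  0.45840906]), 'wrist_torque': array([-1.25927784e-02,  3.96955681e-02,  9.30255567e-05]), 'opening': 0.09310648411932522}
0.0188
scene {'camera_matrix': array([[377.84994479,   0.        , 322.05538427],
       [  0.        , 377.84994479, 199.78996709],
       [  0.        ,   0.        ,   1.        ]]), 'pose': array([[ 0.5759956 , -0.52401529,  0.627405  , -0.06358832],
       [-0.81717945, -0.38895606,  0.42535976, -0.50733132],
       [ 0.02113796, -0.75770783, -0.65225151,  0.77646632],
       [ 0.        ,  0.        ,  0.        ,  1.   
[... 281 characters left out ...]
113442 ,  0.00642265, -0.12484512],
       [-0.00751586, -0.09911449, -0.99504765,  1.24458182],
       [ 0.        ,  0.        ,  0.        ,  1.        ]])}
wrist {'camera_matrix': array([[348.87774031,   0.        , 316.15281515],
       [  0.        , 348.87774031, 199.04481574],
       [  0.        ,   0.        ,   1.        ]]), 'tool_from_camera': array([[-4.98100194e-04, -9.63791623e-01, -2.66656070e-01,
         7.28360197e-02],
       [ 9.99999800e-01, -5.84286380e-04,  2.43873031e-04,
        -1.28715626e-03],
       [-3.90846294e-04, -2.66655895e-01,  9.63791721e-01,
        -1.88095642e-01],
       [ 0.00000000e+00,  0.00000000e+00,  0.00000000e+00,
         1.00000000e+00]])}
```

View pics/scene0.png

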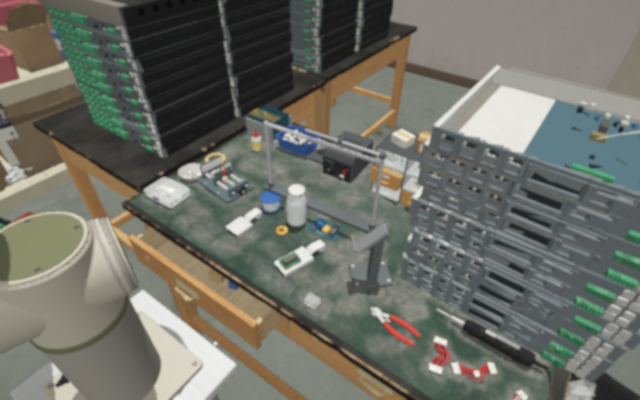

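View pics/top0.png

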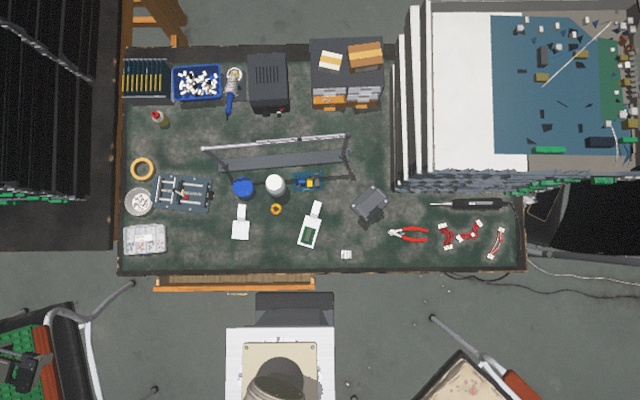

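View pics/wrist0.png

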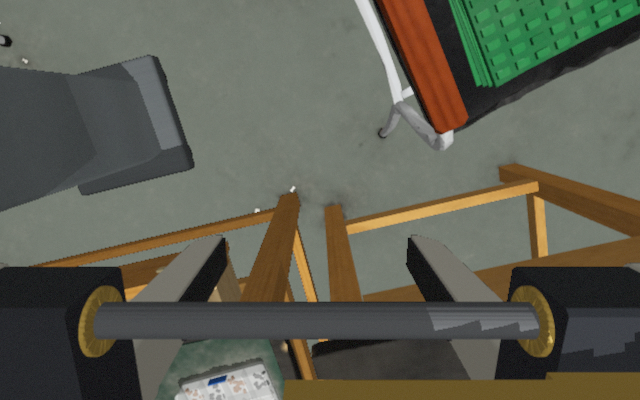

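```bash
cat > h.py <<'E'
from plant import robot
import cv2,numpy as np
from scipy.spatial.transform import Rotation as R
def cam(n,st=None):
    m=robot.camera_model(n); K=m["camera_matrix"]
    if n=="wrist":
        st=st or robot.read_state()
        T=np.eye(4);T[:3,:3]=R.from_rotvec(st["orientation"]).as_matrix();T[:3,3]=st["tool_pos"]
        return K,T@m["tool_from_camera"]
    return K,m["pose"]
def px2w(K,T,u,v,d):
    p=np.array([(u-K[0,2])/K[0,0]*d,(v-K[1,2])/K[1,1]*d,d]); return T[:3,:3]@p+T[:3,3]
def ray(K,T,u,v):
    p=T[:3,:3]@np.array([(u-K[0,2])/K[0,0],(v-K[1,2])/K[1,1],1]); return T[:3,3],p/np.linalg.norm(p)
def onz(K,T,u,v,z):
    o,d=ray(K,T,u,v); return o+d*(z-o[2])/d[2]
def proj(K,T,p):
    q=T[:3,:3].T@(np.asarray(p)-T[:3,3]); return K[0,0]*q[0]/q[2]+K[0,2],K[1,1]*q[1]/q[2]+K[1,2]
def tri(*rays):
    A=np.zeros((3,3));b=np.zeros(3)
    for o,d in rays:
        P=np.eye(3)-np.outer(d,d);A+=P;b+=P@o
    x=np.linalg.solve(A,b); return x,[np.linalg.norm((np.eye(3)-np.outer(d,d))@(x-o)) for o,d in rays]
def cloud(K,T,d,mask=None):
    v,u=np.nonzero((d>0)&(mask if mask is not None else True)); z=d[v,u]
    P=np.stack([(u-K[0,2])/K[0,0]*z,(v-K[1,2])/K[1,1]*z,z],1); return P@T[:3,:3].T+T[:3,3]
E
python3 - <<'E'
from h import *
np.set_printoptions(precision=4,suppress=True)
for n in ["scene","top"]:
    p,d=robot.read_camera(n); 
    np.save(f"pics/{n}0d.npy",d)
    crop=(p[130:270,100:430] if n=="top" else p[100:340,140:440])
    cv2.imwrite(f"pics/{n}0z.png",cv2.resize(crop[:,:,::-1],None,fx=2.4,fy=2.4,interpolation=cv2.INTER_CUBIC))
K1,T1=cam("scene");K2,T2=cam("top")
for q in ["carrier","board","hook_seat","hook_tip","stand","stand_seat","saddle","rail","rail_mid","keeper_end","collar","short_carrier","bottle","reel","coil","heatsink","cutter","blue_board"]:
    a=robot.tip_of("scene",q);b=robot.tip_of("top",q)
    s=[q]
    for x in a[:2]: s.append(("S",np.array(x["at"]),round(x["conf"],2)))
    for x in b[:2]: s.append(("T",np.array(x["at"]),round(x["conf"],2)))
    if a and b:
        s.append(tri(ray(K1,T1,a[0]["at"][1],a[0]["at"][0]),ray(K2,T2,b[0]["at"][1],b[0]["at"][0])))
    print(*s)
E
```

```text
carrier ('S', array([259. , 293.1]), 0.68) ('S', array([235.8, 376.4]), 0.3) ('T', array([233.3, 310.3]), 0.62) (array([ 0.4243, -0.0929,  0.0253]), [np.float64(0.001019419856278549), np.float64(0.0010194198562786078)])
board ('S', array([260.6, 288. ]), 0.75) ('T', array([230.9, 306.5]), 0.76) ('T', array([207.3, 274.3]), 0.68) (array([ 0.4289, -0.0775,  0.0042]), [np.float64(0.0057773973070794), np.float64(0.00577739730707926)])
hook_seat ('S', array([246.2, 320. ]), 0.68) ('S', array([206.6, 318.7]), 0.55) ('T', array([207.5, 317.6]), 0.95) ('T', array([186. , 277.4]), 0.3) (array([ 0.5028, -0.1179,  0.0203]), [np.float64(0.0024312492088551974), np.float64(0.0024312492088552186)])
hook_tip ('S', array([251.3, 314.6]), 0.73) ('T', array([208.5, 316.8]), 0.56) (array([ 0.498 , -0.1108, -0.0001]), [np.float64(0.003286681770978327), np.float64(0.0032866817709783598)])
stand ('S', array([278.4, 369.7]), 0.72) ('T', array([203.8, 371. ]), 0.88) (array([ 0.5113, -0.2757, -0.0061]), [np.float64(0.003000857458754078), np.float64(0.003000857458754218)])
stand_seat ('S', array([238.2, 376.2]
[... 1948 characters left out ...]
heatsink ('S', array([250. , 318.7]), 0.74) ('S', array([303.8, 310.3]), 0.47) ('T', array([180.9, 307.2]), 0.74) ('T', array([251.3, 344.4]), 0.52) (array([ 0.5916, -0.0715, -0.1044]), [np.float64(0.013105171239944046), np.float64(0.013105171239944008)])
cutter ('S', array([323.9, 393. ]), 0.64) ('T', array([234.9, 407.1]), 0.66) ('T', array([202.8, 368.4]), 0.47) (array([ 0.4181, -0.3829,  0.0083]), [np.float64(0.0012620809125762984), np.float64(0.0012620809125763667)])
blue_board ('S', array([229.3, 325.9]), 0.97) ('T', array([181. , 307.8]), 0.78) ('T', array([194.7, 373.3]), 0.74) (array([ 0.5837, -0.086 ,  0.0001]), [np.float64(0.0010222592037993506), np.float64(0.001022259203799272)])
```

View pics/scene0z.png

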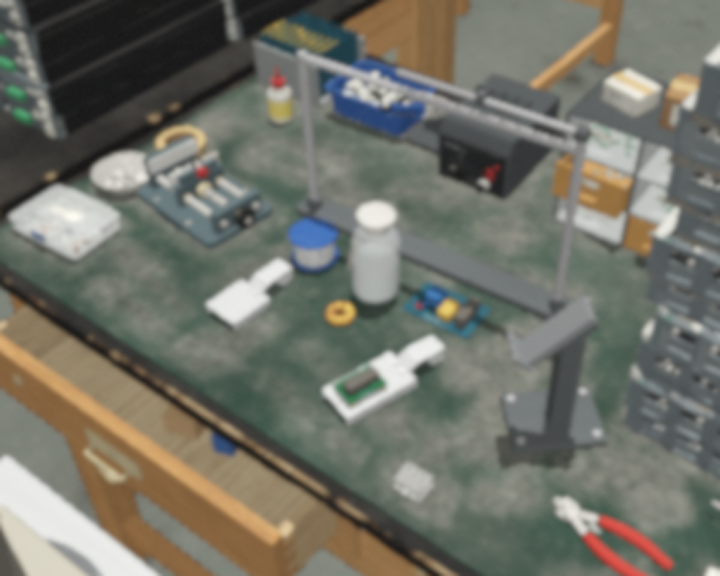

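View pics/top0z.png

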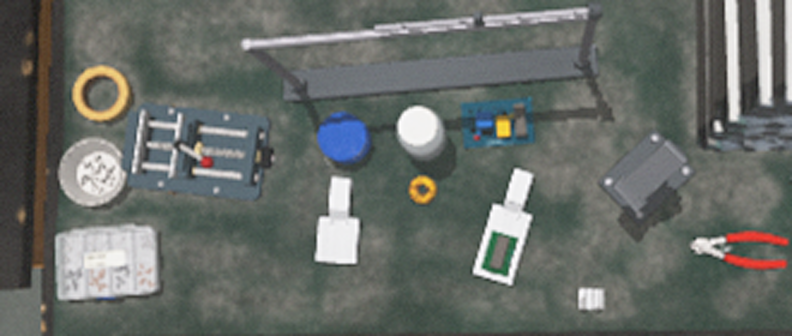

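```bash
python3 - <<'E'
from h import *
np.set_printoptions(precision=4,suppress=True)
print(robot.read_state()["t"])
for n in ["scene","top"]:
    K,T=cam(n); d=np.load(f"pics/{n}0d.npy"); P=cloud(K,T,d)
    tab=P[(P[:,0]>.38)&(P[:,0]<.55)&(P[:,1]>-.0)&(P[:,1]<.08)&(abs(P[:,2])<.02)]
    print(n,"table z",np.median(tab[:,2]),tab[:,2].std())
    r=P[(P[:,2]>.215)&(P[:,2]<.275)&(P[:,0]>.55)&(P[:,0]<.75)&(P[:,1]>-.25)&(P[:,1]<.21)]
    print("rail",len(r)); 
    for lo in np.arange(-.24,.2,.04):
        q=r[(r[:,1]>lo)&(r[:,1]<lo+.04)]
        if len(q): print(round(lo,2),len(q),np.median(q,0),q[:,2].min(),q[:,2].max())
    b=P[(P[:,2]>.006)&(P[:,2]<.02)&(P[:,0]>.6)&(P[:,0]<.7)&(P[:,1]>-.21)&(P[:,1]<.2)]
    if len(b):
        rect=cv2.minAreaRect(b[:,:2].astype(np.float32)); print("base",rect, np.polyfit(b[:,1],b[:,0],1))
    s=P[(P[:,2]>.07)&(P[:,2]<.21)&(P[:,0]>.42)&(P[:,0]<.6)&(P[:,1]>-.36)&(P[:,1]<-.18)]
    print("saddle",len(s),s.mean(0)); 
    # plane fit
    A=np.c_[s[:,:2],np.ones(len(s))]
    w=np.ones(len(s),bool)
    for i in range(15):
        c=np.linalg.lstsq(A[w],s[w,2],rcond=None)[0]; res=s[:,2]-A@c; w=abs(res)<max(.006,np.median(abs(res)))
    print(" plane",c,w.sum(),res[w].std(),"slope dir",np.degrees(np.arctan2(c[1],c[0])),"tilt",np.degrees(np.arctan(np.hypot(c[0],c[1]))),s[w].mean(0),s[w].min(0),s[w].max(0))
    cb=P[(P[:,2]>.004)&(P[:,2]<.016)&(P[:,0]>.42)&(P[:,0]<.6)&(P[:,1]>-.36)&(P[:,1]<-.18)]
    print(" base",len(cb),cv2.minAreaRect(cb[:,:2].astype(np.float32)),cb.mean(0))
    c=P[(P[:,2]>.008)&(P[:,2]<.05)&(P[:,0]>.36)&(P[:,0]<.54)&(P[:,1]>-.17)&(P[:,1]<-.04)]
    print(" carrier",len(c),cv2.minAreaRect(c[:,:2].astype(np.float32)))
    np.save(f"pics/c_{n}.npy",c)
E
```

```text
2.05
scene table z 0.0034406240973784974 0.002735424837234738
rail 834
-0.24 2 [ 0.6577 -0.2005  0.2651] 0.26490370538616836 0.2653605422923647
-0.2 173 [ 0.6558 -0.1897  0.2427] 0.21515822667949913 0.2687918229357503
-0.16 100 [ 0.6544 -0.141   0.2414] 0.23234123105152404 0.264280050490342
-0.12 103 [ 0.6516 -0.1004  0.2414] 0.2319503089585465 0.2638802090160851
-0.08 110 [ 0.6484 -0.0641  0.2547] 0.2333919207555647 0.27461588594337194
-0.04 93 [ 0.6454 -0.02    0.2417] 0.23108231543681756 0.26440500692955626
0.0 75 [0.6421 0.0175 0.2414] 0.23116532793223954 0.2631946700270993
0.04 48 [0.6393 0.0603 0.2393] 0.2329911590382201 0.24264180052384243
0.08 48 [0.6368 0.0988 0.2393] 0.23229864392531463 0.24300680963336296
0.12 46 [0.6335 0.1426 0.2389] 0.21536291063824364 0.24306885723782334
0.16 36 [0.6309 0.1636 0.2296] 0.21558352096604871 0.24366143330723355
base ((0.6494267582893372, -0.0029831379652023315), (0.40116262435913086, 0.09468317031860352), 89.10881805419922) [-0.0577  0.6431]
saddle 1326 [ 0.5227 -0.302   0.1373]
 plane [ 0.8114  0.0011 -0.2647] 663 0.007591580519171377 slo
[... 1097 characters left out ...]
1785816
0.16 29 [0.6319 0.1656 0.2391] 0.21761265792132423 0.24518908836264908
base ((0.6468595266342163, -0.008766651153564453), (0.09327162057161331, 0.4025806784629822), 0.2409454882144928) [-0.0637  0.6448]
saddle 611 [ 0.5222 -0.2852  0.1365]
 plane [ 0.4124 -0.4343 -0.179 ] 305 0.004967053175169485 slope dir -46.484889072792505 tilt 30.917194645019908 [ 0.5032 -0.2589  0.1415] [ 0.4627 -0.3266  0.1165] [ 0.5962 -0.2187  0.202 ]
 base 743 ((0.5104712843894958, -0.2699640691280365), (0.1792239099740982, 0.17833368480205536), 89.33067321777344) [ 0.5067 -0.2708  0.0077]
 carrier 645 ((0.4539823532104492, -0.08340417593717575), (0.07433564215898514, 0.14327676594257355), 76.76952362060547)
```

```bash
python3 - <<'E'
from h import *
np.set_printoptions(precision=4,suppress=True)
out={}
for n in ["scene","top"]:
    p,d=robot.read_camera(n); np.save(f"pics/{n}0d.npy",d)
    for q in ["stand","carrier","rail","collar"]:
        r=robot.silhouettes(n,q)
        for i,x in enumerate(r[:2]):
            print(n,q,round(x["conf"],2),x["rect"],x["pixels"].sum())
            out[f"{n}_{q}{i}"]=x["pixels"]
        r=robot.look_for(n,q) if q=="collar" else []
        for x in r: print("  look",x)
np.savez("pics/sil.npz",**out)
for n in ["scene","top"]:
    K,T=cam(n); d=np.load(f"pics/{n}0d.npy")
    P=cloud(K,T,d,cv2.erode(out[n+"_stand0"].astype(np.uint8),np.ones((3,3))).astype(bool))
    print(n,len(P))
    b=P[(P[:,2]>.004)&(P[:,2]<.018)];print(" base",cv2.minAreaRect(b[:,:2].astype(np.float32)))
    s=P[(P[:,2]>.1)]
    # ransac plane with 45deg tilt
    rng=np.random.default_rng(0);best=(0,)
    for i in range(3000):
        a=s[rng.choice(len(s),3,False)];nn=np.cross(a[1]-a[0],a[2]-a[0]);L=np.linalg.norm(nn)
        if L<1e-5: continue
        nn/=L; nn*=np.sign(nn[2])
        if not .55<nn[2]<.85: continue
        k=abs((s-a[0])@nn)<.003
        if k.sum()>best[0]: best=(k.sum(),k)
    k=best[1]
    for _ in range(3):
        c=s[k].mean(0);u,w,vt=np.linalg.svd(s[k]-c);nn=vt[2]*np.sign(vt[2][2]);k=abs((s-c)@nn)<.004
    print(" plane n",nn,"c",c,k.sum(),len(s),"yaw",np.degrees(np.arctan2(-nn[1],-nn[0])))
    print(" inl",s[k].min(0),s[k].max(0))
    np.save(f"pics/st_{n}.npy",P)
E
```

```text
scene stand 0.65 [370.9, 255.6, 39.1, 65.5] 1712
scene carrier 0.98 [301.0, 256.8, 51.0, 37.9] 774
scene rail 0.81 [326.1, 176.4, 123.5, 112.7] 2460
scene collar 0.48 [325.9, 176.2, 124.5, 113.3] 2642
  look {'rect': [327.4, 178.7, 126.1, 113.7], 'conf': 0.41}
top stand 0.86 [367.6, 203.5, 36.4, 33.4] 827
top stand 0.19 [240.4, 221.3, 23.6, 40.0] 458
top carrier 0.96 [308.9, 226.9, 24.1, 48.9] 650
top rail 0.88 [277.9, 150.9, 148.1, 45.2] 2433
  look {'rect': [277.3, 187.1, 25.0, 24.8], 'conf': 0.57}
  look {'rect': [309.0, 226.8, 23.8, 41.7], 'conf': 0.17}
scene 1436
 base ((0.5104032158851624, -0.27091696858406067), (0.07380189746618271, 0.09426902234554291), 43.27168655395508)
 plane n [-0.5151  0.4798  0.7102] c [ 0.5016 -0.2649  0.1456] 333 505 yaw -42.96719346894036
 inl [ 0.4723 -0.2931  0.1157] [ 0.5294 -0.2322  0.1752]
top 677
 base ((0.5142604112625122, -0.2691275179386139), (0.06569956243038177, 0.092884361743927), 44.03532028198242)
 plane n [-0.4729  0.5278  0.7056] c [ 0.5042 -0.2605  0.1434] 302 382 yaw -48.14241146350732
 inl [ 0.4688 -0.2913  0.1138] [ 0.5337 -0.2276  0.1745]
```

```bash
python3 -m handwheel '0.3 -0.7 0.25 0 0 -0.09;0.3 -0.7 0.25 0 0 -0.09;0.3 -0.7 0.25 0 0 -0.09;0.3 -0.7 0.25 0 0 -0.09;0.3 -0.7 0.25 0 0 -0.09' -1; python3 -m handwheel '0.3 -0.8 0.1 0 0 0;0.3 -0.8 0.1 0 0 0;0.3 -0.8 0.1 0 0 0;0.3 -0.8 0.1 0 0 0;0.3 -0.8 0.1 0 0 0'; python3 -m handwheel '0.25 -0.7 0 0 0 0;0.25 -0.7 0 0 0 0;0.25 -0.7 0 0 0 0;0.25 -0.7 0 0 0 0;0.25 -0.7 0 0 0 0'
python3 - <<'E'
from h import *
print(robot.read_state())
E
```

```text
t: 3.15
tool_pos: [0.2337, 0.3708, 0.2726]
orientation: [0.487, 3.103, 0.001]
force: [0.4, 0.7, -0.0]
opening: 0.0928
t: 3.65
tool_pos: [0.3204, 0.1385, 0.3012]
orientation: [0.486, 3.102, 0.001]
force: [1.3, -0.2, 0.3]
opening: 0.093
t: 4.15
tool_pos: [0.3956, -0.0734, 0.3005]
orientation: [0.492, 3.102, -0.001]
force: [0.2, 0.6, -1.2]
opening: 0.0928
{'t': 4.15, 'q': array([-3.10284151e-01, -4.35923792e-01,  1.81076782e+00, -8.61551127e-04,
        1.76636400e+00, -1.56639576e+00]), 'dq': array([-0.42672635,  0.30430123, -0.21748704,  0.02033574, -0.07349476,
       -0.41110854]), 'joint_torque': array([  0.77480357, -29.26913917, -49.06664371,  -0.47922984,
        -0.05348175,  -0.13506674]), 'tool_pos': array([ 0.39557614, -0.07342491,  0.3004513 ]), 'orientation': array([ 4.92489089e-01,  3.10249536e+00, -1.40390941e-03]), 'force': array([ 0.20577145,  0.63143977, -1.20762526]), 'wrist_torque': array([0.07963312, 0.02046628, 0.01751239]), 'opening': 0.09283467638958176}
```

```bash
python3 -m handwheel '0 0 0 0 0 0;0 0 0 0 0 0'; python3 - <<'E'
from h import *
np.set_printoptions(precision=4,suppress=True)
st=robot.read_state(); p,d=robot.read_camera("wrist"); K,T=cam("wrist",st)
np.savez("pics/w1.npz",d=d,K=K,T=T,p=p)
cv2.imwrite("pics/w1.png",p[:,:,::-1])
print(st["tool_pos"],st["orientation"])
for q in ["carrier","hook_tip","hook_seat","board"]:
    for x in robot.tip_of("wrist",q)[:2]: print(q,x,)
r=robot.silhouettes("wrist","carrier"); print([(x["conf"],x["rect"]) for x in r])
P=cloud(K,T,d)
c=P[(P[:,2]>.011)&(P[:,2]<.06)&(P[:,0]>.36)&(P[:,0]<.54)&(P[:,1]>-.17)&(P[:,1]<-.03)]
print(len(c),cv2.minAreaRect(c[:,:2].astype(np.float32)))
t=P[(P[:,0]>.38)&(P[:,0]<.5)&(P[:,1]>-.0)&(P[:,1]<.04)]; print("table",np.median(t[:,2]))
print(np.histogram(c[:,2],bins=np.arange(.01,.062,.004)))
E
```

```text
t: 4.35
tool_pos: [0.3951, -0.0699, 0.3005]
orientation: [-0.49, -3.103, -0.001]
force: [0.2, 0.1, 0.4]
opening: 0.0931
[ 0.3951 -0.0699  0.3005] [-0.4897 -3.1027 -0.0007]
carrier {'at': [184.4, 308.7], 'conf': 0.94}
carrier {'at': [269.0, 215.5], 'conf': 0.4}
hook_tip {'at': [235.8, 315.9], 'conf': 0.82}
hook_tip {'at': [244.2, 312.1], 'conf': 0.43}
hook_seat {'at': [246.8, 309.4], 'conf': 0.76}
board {'at': [180.0, 310.0], 'conf': 0.85}
[(0.85, [312.6, 202.2, 34.5, 96.3])]
2786 ((0.45430684089660645, -0.09796077758073807), (0.04920520260930061, 0.13829344511032104), 72.80988311767578)
table 0.002823632462689407
(array([ 134, 1223,  238,  874,    1,  296,   20,    0,    0,    0,    0,
          0]), array([0.01 , 0.014, 0.018, 0.022, 0.026, 0.03 , 0.034, 0.038, 0.042,
       0.046, 0.05 , 0.054, 0.058]))
```

View pics/w1.png

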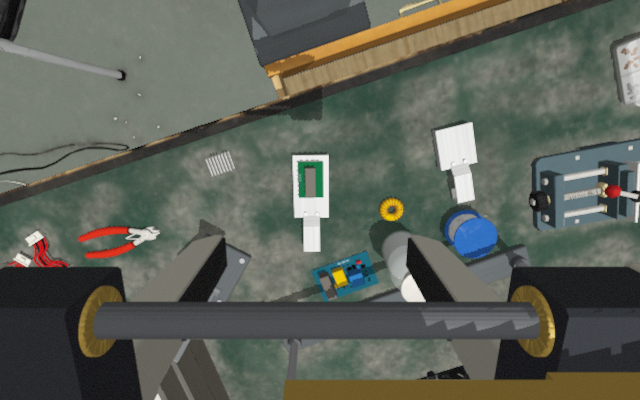

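```bash
python3 -m handwheel '0.152 -0.079 -0.8 0 0 0.016;0.152 -0.079 -0.8 0 0 0.016;0.152 -0.079 -0.8 0 0 0.016;0.152 -0.079 -0.8 0 0 0.016;0.152 -0.079 -0.8 0 0 0.016'; python3 -m handwheel '0 0 0 0 0 0;0 0 0 0 0 0';python3 - <<'E'
from h import *
np.set_printoptions(precision=4,suppress=True)
st=robot.read_state(); p,d=robot.read_camera("wrist"); K,T=cam("wrist",st)
cv2.imwrite("pics/w2.png",p[:,:,::-1])
P=cloud(K,T,d)
c=P[(P[:,2]>.011)&(P[:,2]<.06)&(P[:,0]>.36)&(P[:,0]<.54)&(P[:,1]>-.17)&(P[:,1]<-.03)]
print(len(c),cv2.minAreaRect(c[:,:2].astype(np.float32)))
c=P[(P[:,2]>.011)&(P[:,2]<.02)&(P[:,0]>.36)&(P[:,0]<.54)&(P[:,1]>-.17)&(P[:,1]<-.03)]
print(len(c),cv2.minAreaRect(c[:,:2].astype(np.float32)))
E
```

```text
t: 5.15
tool_pos: [0.4408, -0.0929, 0.0586]
orientation: [0.466, 3.107, -0.0]
force: [0.8, 0.1, 0.3]
opening: 0.093
t: 5.35
tool_pos: [0.4402, -0.0928, 0.0607]
orientation: [-0.466, -3.105, -0.001]
force: [0.2, 0.0, 0.4]
opening: 0.0931
10451 ((0.4463863968849182, -0.0954032614827156), (0.05019930377602577, 0.12177007645368576), 72.76642608642578)
5517 ((0.43489688634872437, -0.09183929860591888), (0.05019930377602577, 0.09771090745925903), 72.76642608642578)
```

View pics/w2.png

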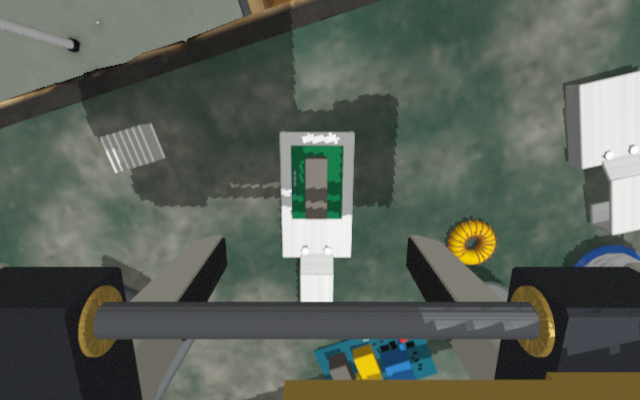

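```bash
python3 -m handwheel '0 -0.002 -0.17 0 0 0;0 -0.002 -0.17 0 0 0;0 -0.002 -0.18 0 0 0;0 -0.002 -0.18 0 0 0'; python3 -m handwheel '0 0 -0.008 0 0 0;0 0 -0.008 0 0 0' ; python3 -m handwheel '0 0 0 0 0 0;0 0 0 0 0 0;0 0 0 0 0 0;0 0 0 0 0 0;0 0 0 0 0 0' 1 25; python3 -m handwheel '0 0 0 0 0 0;0 0 0 0 0 0;0 0 0 0 0 0'
```

```text
t: 5.8
tool_pos: [0.4428, -0.0946, 0.0094]
orientation: [0.467, 3.103, -0.001]
force: [0.1, 0.2, 0.0]
opening: 0.0927
t: 6.0
tool_pos: [0.442, -0.0944, 0.0056]
orientation: [0.467, 3.104, -0.001]
force: [-0.3, 0.5, 0.1]
opening: 0.0928
t: 6.5
tool_pos: [0.4408, -0.0941, 0.0041]
orientation: [-0.468, -3.106, -0.0]
force: [0.2, -0.4, -0.1]
opening: 0.0575
t: 6.8
tool_pos: [0.4408, -0.0941, 0.0041]
orientation: [-0.468, -3.106, -0.0]
force: [-0.1, 0.6, 0.4]
opening: 0.0333
```

```bash
python3 - <<'E'
from h import *
st=robot.read_state(); p,d=robot.read_camera("wrist"); 
cv2.imwrite("pics/w3.png",p[:,:,::-1])
print(st["opening"],st["force"])
p,d=robot.read_camera("scene"); cv2.imwrite("pics/s3.png",cv2.resize(p[180:330,220:420,::-1],None,fx=4,fy=4,interpolation=cv2.INTER_CUBIC))
E
```

```text
0.03329363965816485 [-0.14793537  0.5878644   0.35464016]
```

View pics/w3.png

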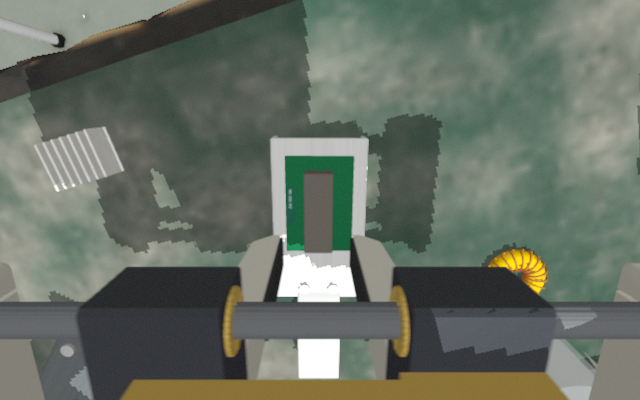

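View pics/s3.png

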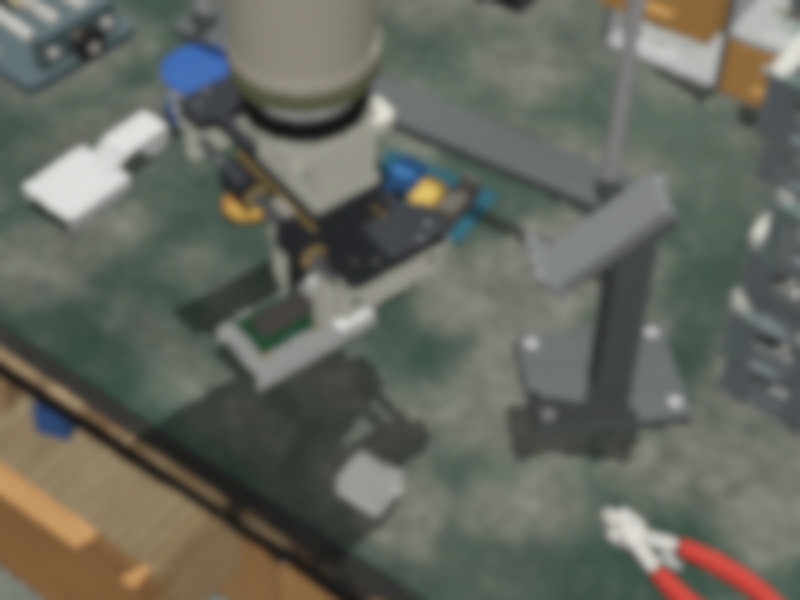

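```bash
python3 - <<'E'
from h import *
np.set_printoptions(precision=4,suppress=True)
st=robot.read_state(); p,d=robot.read_camera("wrist")
m=robot.camera_model("wrist"); K=m["camera_matrix"];T=m["tool_from_camera"]
# tool coordinates at pixels
for (v,us) in [(245,range(250,400,8)),(255,range(236,404,6)),(265,range(236,404,6)),(280,range(240,404,8))]:
    print("row",v)
    for u in us:
        if d[v,u]>0: print("  ",u,px2w(K,T,u,v,d[v,u])*1000,p[v,u])
cv2.imwrite("pics/w3z.png",cv2.resize(p[200:310,220:420,::-1],None,fx=4,fy=4,interpolation=cv2.INTER_NEAREST))
E
```

```text
row 245
   250 [ -7.8326 -40.0272   2.1305] [82 88 79]
   258 [ -7.9976 -35.3994   2.5125] [133 140 127]
   266 [  8.0462 -24.8396 -35.3598] [153 150 141]
   274 [  7.837  -21.132  -34.8723] [152 150 139]
   282 [  7.9462 -17.3213 -35.1359] [155 152 141]
   290 [  6.5446 -13.8104 -31.8345] [33 66 46]
   298 [  1.5542 -10.6091 -20.0648] [ 34 150  93]
   306 [  5.0435  -6.2038 -28.3049] [100  97  89]
   314 [  5.1099  -2.2573 -28.4679] [98 95 86]
   322 [  5.1328   1.6832 -28.528 ] [101  98  90]
   330 [  4.9801   5.6385 -28.1741] [98 95 87]
   338 [  0.7359  10.2644 -18.1672] [26 97 62]
   346 [  6.7228  13.1558 -32.298 ] [80 79 75]
   354 [  7.9869  16.6533 -35.2862] [154 152 142]
   362 [  7.4323  20.6115 -33.984 ] [154 152 140]
   370 [  7.4442  24.4117 -34.0181] [155 152 141]
   378 [-7.8523 35.1114  2.0571] [ 93 116 101]
   386 [-7.6677 39.7119  1.6142] [ 90 118 100]
   394 [-7.8605 44.5046  2.0613] [ 87 113  98]
row 255
   236 [-14.6803 -48.9005   3.1794] [105 126 109]
   242 [-14.6242 -45.3      3.0513] [110 129 113]
   248 [-13.9429 -41.4146   1.5557] [121 135 121]
   254 [-14
[... 2974 characters left out ...]
50]
   296 [-24.0325 -12.6084 -10.015 ] [255 255 255]
   304 [-23.8985  -8.0713 -10.2677] [255 255 255]
   312 [-24.0011  -3.5526 -10.085 ] [255 255 255]
   320 [-23.5212   0.9622 -10.9738] [255 255 255]
   328 [-23.8835   5.4905 -10.3134] [255 255 255]
   336 [-23.6053   9.9779 -10.8312] [255 255 255]
   344 [ -6.4528  11.6873 -42.3877] [188 188 185]
   352 [  5.9402  12.7911 -65.1877] [35 32 35]
   360 [  7.9038  15.4118 -68.8035] [154 152 140]
   368 [  7.356   18.6107 -67.8   ] [154 151 141]
   376 [  31.7925   13.1133 -112.7466] [82 82 78]
   384 [  34.5088   13.9508 -117.7446] [40 41 43]
   392 [  34.2812   15.8402 -117.3285] [43 47 47]
   400 [  34.7411   17.4137 -118.1767] [40 42 43]
```

View pics/w3z.png

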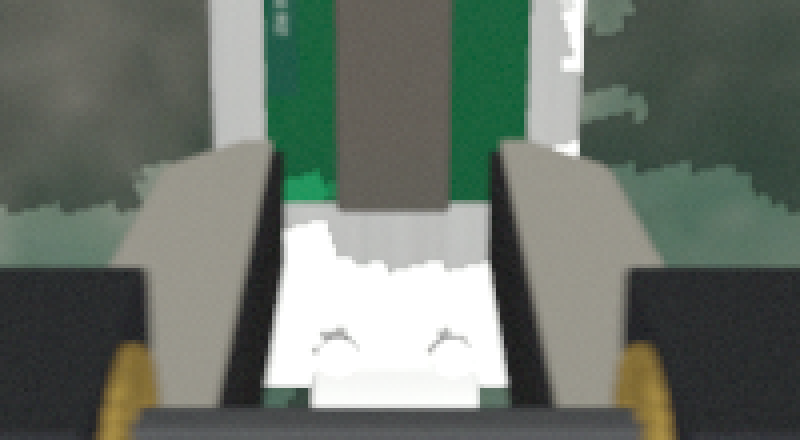

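```bash
python3 - <<'E'
from h import *
np.set_printoptions(precision=1,suppress=True)
p,d=robot.read_camera("wrist")
m=robot.camera_model("wrist"); K=m["camera_matrix"];T=m["tool_from_camera"]
for u in [266,276,284,288,292,346,350,354,364]:
    print("col",u,[ (v,*(px2w(K,T,u,v,d[v,u])*1000).round(0)) for v in range(228,262,3)])
print(robot.read_state()["t"])
E
```

```text
col 266 [(228, np.float64(3.0), np.float64(-30.0), np.float64(3.0)), (231, np.float64(1.0), np.float64(-30.0), np.float64(3.0)), (234, np.float64(-1.0), np.float64(-30.0), np.float64(2.0)), (237, np.float64(-3.0), np.float64(-30.0), np.float64(2.0)), (240, np.float64(-5.0), np.float64(-30.0), np.float64(2.0)), (243, np.float64(8.0), np.float64(-25.0), np.float64(-32.0)), (246, np.float64(8.0), np.float64(-25.0), np.float64(-35.0)), (249, np.float64(8.0), np.float64(-24.0), np.float64(-39.0)), (252, np.float64(8.0), np.float64(-24.0), np.float64(-44.0)), (255, np.float64(8.0), np.float64(-23.0), np.float64(-48.0)), (258, np.float64(8.0), np.float64(-23.0), np.float64(-49.0)), (261, np.float64(8.0), np.float64(-23.0), np.float64(-52.0))]
col 276 [(228, np.float64(8.0), np.float64(-23.0), np.float64(-11.0)), (231, np.float64(6.0), np.float64(-23.0), np.float64(-10.0)), (234, np.float64(4.0), np.float64(-23.0), np.float64(-11.0)), (237, np.float64(2.0), np.float64(-23.0), np.float64(-11.0)), (240, np.float64(8.0), np.float64(-21.0), np.float64(-29.0)), (243, np.float64(8.0), np.float64(-
[... 4932 characters left out ...]
5.0), np.float64(-11.0)), (231, np.float64(6.0), np.float64(25.0), np.float64(-11.0)), (234, np.float64(4.0), np.float64(25.0), np.float64(-11.0)), (237, np.float64(2.0), np.float64(25.0), np.float64(-10.0)), (240, np.float64(0.0), np.float64(25.0), np.float64(-10.0)), (243, np.float64(8.0), np.float64(22.0), np.float64(-33.0)), (246, np.float64(8.0), np.float64(21.0), np.float64(-38.0)), (249, np.float64(7.0), np.float64(21.0), np.float64(-39.0)), (252, np.float64(8.0), np.float64(20.0), np.float64(-44.0)), (255, np.float64(8.0), np.float64(20.0), np.float64(-46.0)), (258, np.float64(8.0), np.float64(19.0), np.float64(-50.0)), (261, np.float64(8.0), np.float64(19.0), np.float64(-52.0))]
7.0
```

```bash
python3 -m handwheel '0 0 0 0 0 0;0 0 0 0 0 0;0 0 0 0 0 0;0 0 0 0 0 0;0 0 0 0 0 0' -1; python3 -m handwheel '0 0 0.1 0 0 0;0 0 0.3 0 0 0;0 0 0.4 0 0 0;0 0 0.4 0 0 0;0 0 0.4 0 0 0' ; python3 -m handwheel '0 0 0 0 0 0;0 0 0 0 0 0;0 0 0 0 0 0;0 0 0 0 0 0;0 0 0 0 0 0' 1 ; python3 -m handwheel '0 0 0 0 0 0;0 0 0 0 0 0;0 0 0 0 0 0;0 0 0 0 0 0;0 0 0 0 0 0'
python3 - <<'E'
from h import *
np.set_printoptions(precision=1,suppress=True)
p,d=robot.read_camera("wrist")
m=robot.camera_model("wrist"); K=m["camera_matrix"];T=m["tool_from_camera"]
cv2.imwrite("pics/w4.png",p[:,:,::-1])
for u in [296,304,310,316,322,330,338]:
    print("col",u,[ (v,(px2w(K,T,u,v,d[v,u])*1000).round(0).astype(int).tolist()) for v in range(180,262,4)])
E
```

```text
t: 7.5
tool_pos: [0.4408, -0.0941, 0.0042]
orientation: [-0.468, -3.107, 0.0]
force: [0.2, -0.6, -0.1]
opening: 0.0529
t: 8.0
tool_pos: [0.4419, -0.0944, 0.1254]
orientation: [0.467, 3.104, -0.001]
force: [-0.7, -0.5, -1.3]
opening: 0.0912
t: 8.5
tool_pos: [0.4406, -0.094, 0.1237]
orientation: [-0.468, -3.106, -0.0]
force: [0.9, -0.0, 0.5]
opening: 0.0576
t: 9.0
tool_pos: [0.4409, -0.0941, 0.1243]
orientation: [0.468, 3.106, -0.0]
force: [0.5, 0.3, 0.4]
opening: 0.0175
col 296 [(180, [8, -19, 109]), (184, [4, -19, 110]), (188, [0, -19, 110]), (192, [-3, -19, 110]), (196, [-7, -19, 110]), (200, [-10, -19, 108]), (204, [-14, -19, 108]), (208, [-18, -19, 109]), (212, [-22, -19, 109]), (216, [-25, -19, 108]), (220, [-29, -19, 109]), (224, [-33, -19, 109]), (228, [-41, -20, 122]), (232, [-46, -20, 123]), (236, [8, -11, -23]), (240, [6, -11, -25]), (244, [6, -11, -30]), (248, [6, -11, -35]), (252, [6, -11, -39]), (256, [7, -10, -45]), (260, [7, -10, -49])]
col 304 [(180, [9, -11, 102]), (184, [6, -12, 103]), (188, [2, -12, 101]), (192, [-1, -12, 102]), (196, [-7, -12, 110]), (200, [-10, -1
[... 2036 characters left out ...]
109]), (224, [-33, 11, 109]), (228, [-36, 11, 107]), (232, [-39, 11, 105]), (236, [-42, 11, 103]), (240, [-45, 11, 101]), (244, [-49, 11, 101]), (248, [-53, 11, 101]), (252, [-57, 11, 102]), (256, [-61, 11, 102]), (260, [-64, 11, 100])]
col 338 [(180, [9, 17, 101]), (184, [5, 18, 108]), (188, [1, 18, 109]), (192, [-3, 18, 109]), (196, [-7, 18, 110]), (200, [-11, 18, 111]), (204, [-14, 18, 109]), (208, [-18, 18, 109]), (212, [-21, 18, 109]), (216, [-25, 18, 109]), (220, [-29, 18, 109]), (224, [-33, 19, 109]), (228, [-42, 19, 122]), (232, [-46, 20, 123]), (236, [8, 10, -24]), (240, [8, 9, -29]), (244, [8, 9, -33]), (248, [7, 9, -35]), (252, [6, 9, -40]), (256, [6, 9, -43]), (260, [6, 8, -48])]
```

View pics/w4.png

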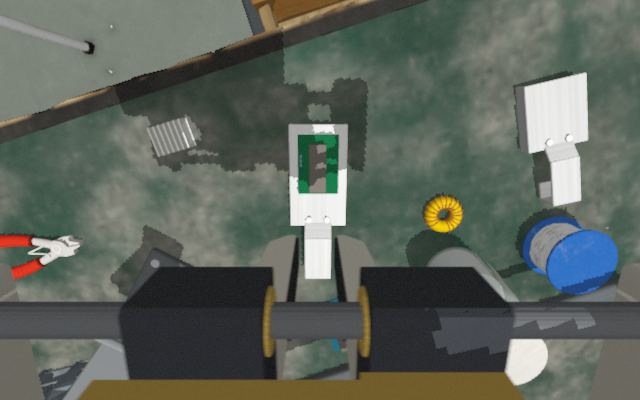

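```bash
python3 -m handwheel '0 0 0 0 0 0;0 0 0 0 0 0;0 0 0 0 0 0;0 0 0 0 0 0;0 0 0 0 0 0' -1; python3 -m handwheel '0 0 -0.1 0 0 0;0 0 -0.2 0 0 0;0 0 -0.2 0 0 0;0 0 -0.2 0 0 0;0 0 -0.2 0 0 0'
python3 - <<'E'
from h import *
np.set_printoptions(precision=4,suppress=True)
st=robot.read_state(); p,d=robot.read_camera("wrist"); K,T=cam("wrist",st)
P=cloud(K,T,d); print(st["opening"],st["tool_pos"])
c=P[(P[:,2]>.011)&(P[:,2]<.06)&(P[:,0]>.36)&(P[:,0]<.54)&(P[:,1]>-.17)&(P[:,1]<-.03)]
a=np.radians(-17.2);e=np.array([np.cos(a),np.sin(a)]);f=np.array([-e[1],e[0]])
print(cv2.minAreaRect(c[:,:2].astype(np.float32)))
u=c[:,:2]@e; w=c[:,:2]@f; k=u<u.min()+.06
o=(u.min()+.045)*e+(w[k].min()+w[k].max())/2*f; print("origin",o,w[k].max()-w[k].min()); t=st["tool_pos"][:2]-o; print("tcp in carrier",t@e,t@f)
E
```

```text
t: 9.55
tool_pos: [0.4409, -0.0941, 0.1242]
orientation: [0.468, 3.107, -0.0]
force: [-1.1, 0.6, -1.0]
opening: 0.0489
t: 10.05
tool_pos: [0.442, -0.0945, 0.0659]
orientation: [0.467, 3.104, -0.001]
force: [1.0, 0.5, -0.4]
opening: 0.0889
0.08891343915281066 [ 0.442  -0.0945  0.0659]
((0.44902026653289795, -0.09627698361873627), (0.05009477213025093, 0.12776565551757812), 72.7550277709961)
origin [ 0.431  -0.0906] 0.05009588701788341
tcp in carrier 0.011633410855402586 -0.0003921120529592712
```

```bash
python3 -m handwheel '0 0 -0.16 0 0 0;0 0 -0.2 0 0 0;0 0 -0.23 0 0 0;0 0 -0.24 0 0 0;0 0 -0.24 0 0 0'; python3 -m handwheel '0 0 -0.015 0 0 0;0 0 -0.02 0 0 0;0 0 -0.03 0 0 0;0 0 -0.03 0 0 0' 
python3 - <<'E'
from h import *
p,d=robot.read_camera("wrist"); cv2.imwrite("pics/w5.png",p[:,:,::-1]); print(robot.read_state()["force"])
E
```

```text
t: 10.6
tool_pos: [0.4415, -0.0943, -0.0069]
orientation: [0.468, 3.106, -0.0]
force: [0.7, -0.1, 0.2]
opening: 0.0928
t: 11.0
tool_pos: [0.4407, -0.094, -0.017]
orientation: [-0.468, -3.106, -0.0]
force: [0.2, -0.7, 0.3]
opening: 0.0931
[-0.16307482  0.70594604 -0.40991692]
```

View pics/w5.png

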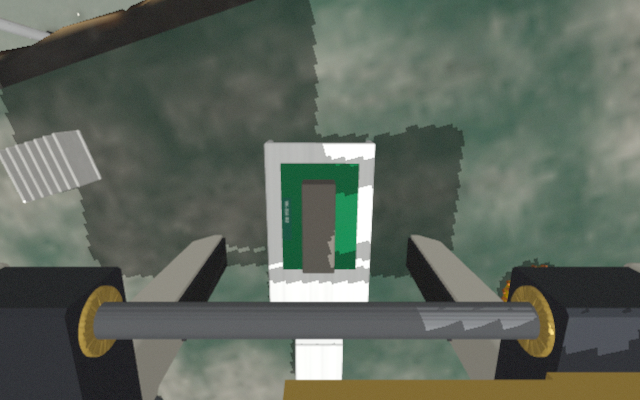

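```bash
python3 -m handwheel '0 0 -0.01 0 0 0;0 0 -0.01 0 0 0;0 0 -0.01 0 0 0;0 0 -0.01 0 0 0;0 0 -0.01 0 0 0' 1 25; python3 -m handwheel '0 0 0 0 0 0;0 0 0 0 0 0'; python3 -m handwheel '0 0 0 0 0 0;0 0 0 0 0 0'
python3 - <<'E'
from h import *
p,d=robot.read_camera("wrist"); cv2.imwrite("pics/w6.png",p[:,:,::-1]); print(robot.read_state()["force"])
E
```

```text
t: 11.55
tool_pos: [0.4409, -0.0941, -0.0197]
orientation: [0.468, 3.106, -0.0]
force: [-0.2, 0.4, 0.4]
opening: 0.0574
t: 11.75
tool_pos: [0.4409, -0.0941, -0.0197]
orientation: [0.468, 3.106, 0.0]
force: [0.2, 0.4, 0.9]
opening: 0.0498
t: 11.95
tool_pos: [0.4409, -0.0941, -0.0197]
orientation: [0.468, 3.106, 0.0]
force: [-1.0, 0.5, -0.8]
opening: 0.0501
[0.24422709 0.82124504 1.36095479]
```

View pics/w6.png

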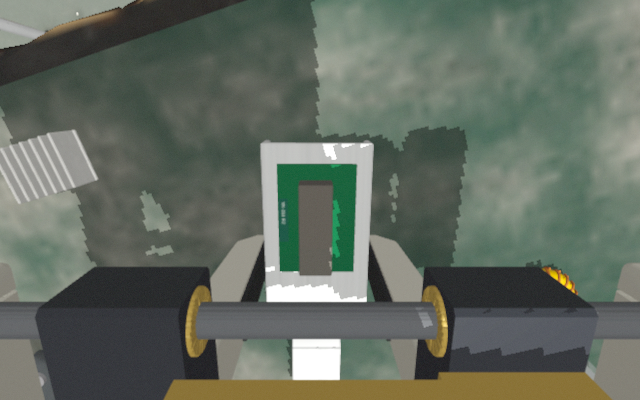

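```bash
python3 -m handwheel '0 0 0.05 0 0 0;0 0 0.15 0 0 0;0 0 0.3 0 0 0;0 0 0.45 0 0 0;0 0 0.6 0 0 0';  python3 -m handwheel '0.05 0 0.1 0 0 0;0.17 0 0.2 0 0 0;0.2 0 0.33 0 0 0;0.2 0 0.4 0 0 0;0.2 0 0.4 0 0 0';  python3 -m handwheel '0 0 0 0 0 0;0 0 0 0 0 0'
python3 - <<'E'
from h import *
np.set_printoptions(precision=4,suppress=True)
st=robot.read_state();p,d=robot.read_camera("wrist"); cv2.imwrite("pics/w7.png",p[:,:,::-1]); K,T=cam("wrist",st)
np.savez("pics/w7.npz",d=d,K=K,T=T)
print(st["opening"],st["tool_pos"])
r=robot.silhouettes("wrist","stand"); print([(x["conf"],x["rect"]) for x in r])
if r: np.save("pics/w7s.npy",r[0]["pixels"])
for q in ["stand","stand_seat","saddle"]: print(q,robot.tip_of("wrist",q))
E
```

```text
t: 12.5
tool_pos: [0.4401, -0.0939, 0.1615]
orientation: [-0.468, -3.106, 0.0]
force: [1.5, -0.0, -2.4]
opening: 0.0499
t: 13.0
tool_pos: [0.5026, -0.0946, 0.2836]
orientation: [0.467, 3.101, -0.001]
force: [0.9, -0.2, -0.9]
opening: 0.0498
t: 13.2
tool_pos: [0.4997, -0.0939, 0.2778]
orientation: [-0.468, -3.103, -0.001]
force: [-0.7, 0.0, -2.0]
opening: 0.0499
0.04988278850318635 [ 0.4997 -0.0939  0.2778]
[(0.75, [174.5, 214.8, 123.0, 106.4])]
stand [{'at': [205.4, 195.1], 'conf': 0.57}]
stand_seat [{'at': [242.3, 153.2], 'conf': 0.62}, {'at': [385.5, 316.7], 'conf': 0.6}]
saddle [{'at': [239.2, 155.8], 'conf': 0.83}]
```

View pics/w7.png

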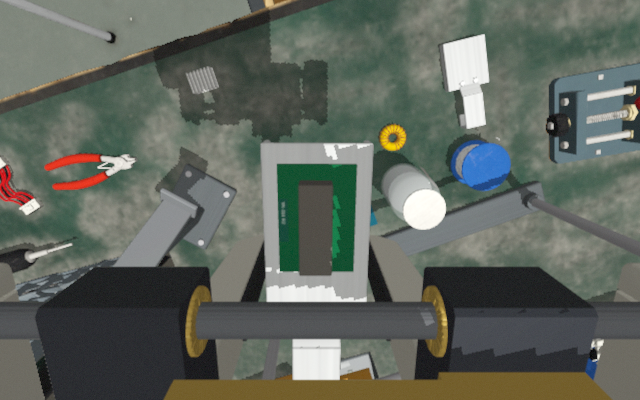

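```bash
cat > stand.py <<'E'
from h import *
np.set_printoptions(precision=4,suppress=True)
z=np.load("pics/w7.npz");K,T,d=z["K"],z["T"],z["d"]
P=cloud(K,T,d)
P=P[(P[:,0]>.40)&(P[:,0]<.62)&(P[:,1]>-.38)&(P[:,1]<-.19)]
b=P[(P[:,2]>.006)&(P[:,2]<.016)]
b0=P[abs(P[:,2]-.0)<.006]; 
print("base",len(b),np.median(b[:,2]),cv2.minAreaRect(b[:,:2].astype(np.float32)))
s=P[P[:,2]>.08]
rng=np.random.default_rng(0);best=(0,)
for i in range(3000):
    a=s[rng.choice(len(s),3,False)];nn=np.cross(a[1]-a[0],a[2]-a[0]);L=np.linalg.norm(nn)
    if L<1e-5: continue
    nn/=L; nn*=np.sign(nn[2])
    if not .5<nn[2]<.85: continue
    k=abs((s-a[0])@nn)<.002
    if k.sum()>best[0]: best=(k.sum(),k)
k=best[1]
for _ in range(4):
    c=s[k].mean(0);u,w,vt=np.linalg.svd(s[k]-c);nn=vt[2]*np.sign(vt[2][2]);k=abs((s-c)@nn)<.0025
yaw=np.arctan2(-nn[1],-nn[0])
print("n",nn,c,k.sum(),len(s),"yaw",np.degrees(yaw))
for y in [yaw,np.radians(-46)]:
    X=np.array([np.cos(y)*.7071,np.sin(y)*.7071,.7071]);Y=np.array([-np.sin(y),np.cos(y),0]);Z=np.cross(X,Y)
    q=s[k]; print("yaw",np.degrees(y),"x",np.percentile(q@X,[0.5,99.5]),"y",np.percentile(q@Y,[.5,99.5]),"z",np.median(q@Z), "X,Y",X,Y,Z)
E
python3 stand.py
```

```text
base 3200 0.009917351790004802 ((0.47719860076904297, -0.29365378618240356), (0.19098898768424988, 0.14265531301498413), 16.08393669128418)
n [-0.4784  0.5218  0.7063] [ 0.5042 -0.2631  0.1438] 2500 3632 yaw -47.4845138806638
yaw -47.4845138806638 x [0.4412 0.5975] y [0.1687 0.2106] z -0.2763644957154674 X,Y [ 0.4779 -0.5212  0.7071] [0.7371 0.6758 0.    ] [-0.4779  0.5212  0.7071]
yaw -46.0 x [0.4446 0.6004] y [0.1527 0.197 ] z -0.279798285160351 X,Y [ 0.4912 -0.5086  0.7071] [0.7193 0.6947 0.    ] [-0.4912  0.5086  0.7071]
```

```bash
cat >> stand.py <<'E'
print("----")
m=np.hypot(b[:,0]-.51,b[:,1]+.27)<.068; bb=b[m]; print("base",cv2.minAreaRect(bb[:,:2].astype(np.float32)))
# saddle plane 2D
q=s[k]; q=q[np.hypot(q[:,0]-.51,q[:,1]+.27)<.05]
# plane axes
h=np.array([0,0,1.]);ny=np.cross(h,nn);ny/=np.linalg.norm(ny)  # horizontal dir
ux=np.cross(ny,nn); ux*=np.sign(ux[2]); 
A=np.stack([q@ux,q@ny],1)
ctr=A.mean(0)
im=np.zeros((400,400),np.uint8)
for a_ in A-ctr: im[int(200+a_[0]*2000),int(200+a_[1]*2000)]=255
im=cv2.morphologyEx(im,cv2.MORPH_CLOSE,np.ones((7,7)));cv2.imwrite("pics/sad.png",im[::-1])
# per-slice edges
for lo in np.arange(-.05,.05,.01):
    w=A[(A[:,0]-ctr[0]>lo)&(A[:,0]-ctr[0]<lo+.01),1]-ctr[1]
    if len(w)>10: print(round(lo,3),len(w),np.percentile(w,[1,99]))
print("ctr3d",q.mean(0),"ux",ux,"ny",ny)
o=s[~k]; o=o[np.hypot(o[:,0]-.48,o[:,1]+.24)<.05]; print("ledge pts",len(o),o.mean(0),o.min(0),o.max(0))
E
python3 stand.py | sed -n '/----/,$p'
```

```text
----
base ((0.5135965943336487, -0.2717325687408447), (0.07602957636117935, 0.10021394491195679), 42.66884994506836)
-0.04 256 [-0.0198  0.017 ]
-0.03 305 [-0.0163  0.0148]
-0.02 318 [-0.0162  0.0148]
-0.01 331 [-0.0162  0.0149]
0.0 351 [-0.0163  0.0151]
0.01 368 [-0.0163  0.0149]
0.02 362 [-0.0164  0.0149]
0.03 181 [-0.006   0.0151]
ctr3d [ 0.5039 -0.2624  0.1431] ux [ 0.4773 -0.5206  0.708 ] ny [-0.7371 -0.6758  0.    ]
ledge pts 462 [ 0.4871 -0.2389  0.1228] [ 0.4631 -0.2738  0.0801] [ 0.5239 -0.2193  0.1576]
```

View pics/sad.png

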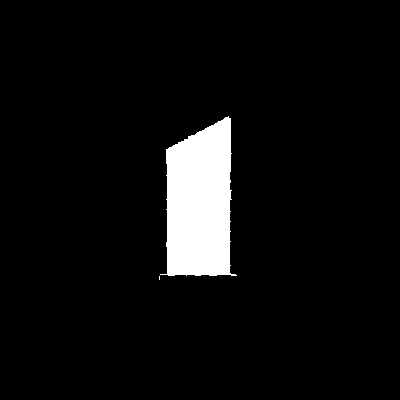

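```bash
cat > goal.py <<'E'
from h import *
import sys
np.set_printoptions(precision=4,suppress=True)
def go(pos,Rt,name=""):
    st=robot.read_state(); Rc=R.from_rotvec(st["orientation"])
    dp=(np.asarray(pos)-st["tool_pos"])/.3; dr=(R.from_matrix(Rt)*Rc.inv()).as_rotvec()/(np.pi/4)
    print(name,"pos",np.asarray(pos),"shift",dp,"turn",dr,"rows",max(np.linalg.norm(dp)*6,np.degrees(np.linalg.norm(dr)*np.pi/4)/8.59))
seat=np.array([.5136,-.2717,.140]);psi=np.radians(-47.4);s=np.sqrt(.5)
X=np.array([np.cos(psi)*s,np.sin(psi)*s,s]);Y=np.array([-np.sin(psi),np.cos(psi),0]);Z=np.cross(X,Y)
def tcp1(dx,dy,dz,tx=.0105,tz=-.0197): return seat+X*(dx+tx)+Y*dy+Z*(dz+tz)
R1=np.stack([-X,Y,-Z],1)
E
cat > q.py <<'E'
from goal import *
go(tcp1(.003,0,.10),R1,"pre"); go(tcp1(.003,0,.03),R1,"near"); go(tcp1(.003,0,.001),R1,"seat"); print(robot.read_state()["q"])
E
python3 q.py
```

```text
pre pos [ 0.4816 -0.2369  0.2063] shift [-0.0623 -0.4765 -0.2429] turn [-0.5408 -0.8568 -0.6373] rows 6.270213338158257
near pos [ 0.5151 -0.2734  0.1568] shift [ 0.0494 -0.5979 -0.4079] turn [-0.5408 -0.8568 -0.6373] rows 6.270213338158257
seat pos [ 0.529  -0.2885  0.1363] shift [ 0.0956 -0.6483 -0.4763] turn [-0.5408 -0.8568 -0.6373] rows 6.270213338158257
[-0.2864 -0.1351  1.6041 -0.      1.674  -1.5582]
```

```bash
python3 -m handwheel '-0.06 -0.2 0.05 -0.54 -0.857 -0.637;-0.06 -0.25 0.05 -0.54 -0.857 -0.637;-0.06 -0.3 0.05 -0.54 -0.857 -0.637;-0.06 -0.35 0.03 -0.54 -0.857 -0.637;-0.06 -0.4 0 -0.54 -0.857 -0.637'; python3 q.py
```

```text
t: 13.95
tool_pos: [0.4831, -0.2152, 0.2817]
orientation: [0.89, 2.375, -0.334]
force: [-0.8, 1.1, -1.6]
opening: 0.0496
pre pos [ 0.4816 -0.2369  0.2063] shift [-0.0048 -0.0724 -0.2514] turn [-0.1046 -0.1619 -0.1249] rows 1.5697771905518407
near pos [ 0.5151 -0.2734  0.1568] shift [ 0.1069 -0.1939 -0.4164] turn [-0.1046 -0.1619 -0.1249] rows 2.8293198825425896
seat pos [ 0.529  -0.2885  0.1363] shift [ 0.1532 -0.2442 -0.4847] turn [-0.1046 -0.1619 -0.1249] rows 3.3836291513403234
[-0.3215 -0.7259  2.1704 -0.2891  1.1246 -1.1273]
```

```bash
python3 -m handwheel '0 -0.03 -0.05 -0.07 -0.11 -0.08;0 -0.074 -0.15 -0.109 -0.17 -0.129;0 -0.074 -0.25 -0.109 -0.17 -0.129;0 -0.074 -0.25 -0.109 -0.17 -0.129;0 -0.074 -0.25 -0.109 -0.17 -0.129';python3 -m handwheel '0 0 0 0 0 0;0 0 0 0 0 0'; python3 q.py; python3 - <<'E'
from h import *
p,d=robot.read_camera("scene"); cv2.imwrite("pics/s8.png",cv2.resize(p[130:330,240:480,::-1],None,fx=3,fy=3,interpolation=cv2.INTER_CUBIC))
E
```

```text
t: 14.45
tool_pos: [0.4827, -0.2362, 0.2054]
orientation: [0.961, 2.193, -0.4]
force: [-0.4, 0.4, -0.4]
opening: 0.05
t: 14.65
tool_pos: [0.484, -0.2368, 0.2083]
orientation: [0.961, 2.188, -0.399]
force: [0.4, 0.6, -2.1]
opening: 0.0497
pre pos [ 0.4816 -0.2369  0.2063] shift [-0.008  -0.0006 -0.0066] turn [0.0018 0.0029 0.0001] rows 0.06211685413739351
near pos [ 0.5151 -0.2734  0.1568] shift [ 0.1037 -0.122  -0.1716] turn [0.0018 0.0029 0.0001] rows 1.4081910096645158
seat pos [ 0.529  -0.2885  0.1363] shift [ 0.15   -0.1724 -0.2399] turn [0.0018 0.0029 0.0001] rows 1.9877959562103205
[-0.2721 -0.7837  2.405  -0.5058  0.8796 -0.8186]
```

View pics/s8.png

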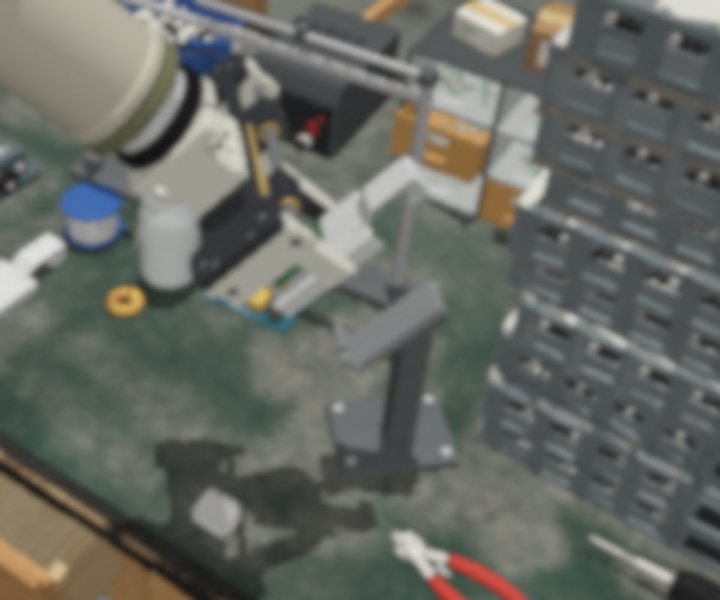

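```bash
python3 -m handwheel '0.05 -0.06 -0.085 0 0 0;0.1 -0.12 -0.17 0 0 0;0.125 -0.147 -0.207 0 0 0;0.135 -0.157 -0.219 0 0 0;0.135 -0.157 -0.219 0 0 0';python3 -m handwheel '0 0 0 0 0 0;0 0 0 0 0 0'; python3 q.py; python3 - <<'E'
from h import *
p,d=robot.read_camera("scene"); cv2.imwrite("pics/s9.png",cv2.resize(p[150:310,280:460,::-1],None,fx=4,fy=4,interpolation=cv2.INTER_CUBIC))
p,d=robot.read_camera("wrist"); cv2.imwrite("pics/w9.png",p[:,:,::-1])
E
```

```text
t: 15.2
tool_pos: [0.5233, -0.2838, 0.1395]
orientation: [0.962, 2.192, -0.4]
force: [0.1, 0.3, -1.9]
opening: 0.0498
t: 15.4
tool_pos: [0.524, -0.2833, 0.1412]
orientation: [0.96, 2.19, -0.399]
force: [-0.1, 0.2, -0.6]
opening: 0.0496
pre pos [ 0.4816 -0.2369  0.2063] shift [-0.1412  0.1545  0.2172] turn [ 0.0017  0.0011 -0.0008] rows 1.8099833637654736
near pos [ 0.5151 -0.2734  0.1568] shift [-0.0295  0.0331  0.0523] turn [ 0.0017  0.0011 -0.0008] rows 0.41107197139052915
seat pos [ 0.529  -0.2885  0.1363] shift [ 0.0168 -0.0172 -0.0161] turn [ 0.0017  0.0011 -0.0008] rows 0.17369443055883857
[-0.3729 -0.4928  2.359  -0.5649  0.6191 -0.7629]
```

View pics/s9.png

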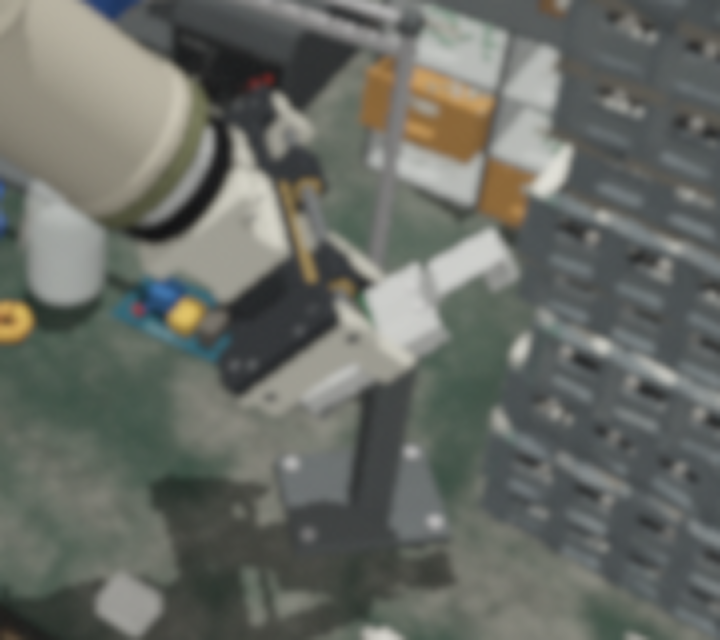

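View pics/w9.png

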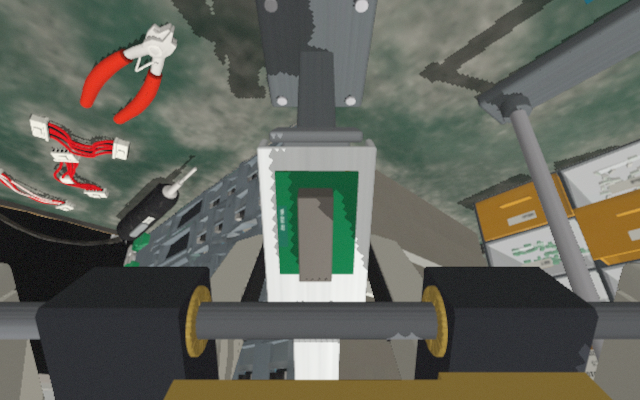

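```bash
python3 -m handwheel '0.006 -0.006 -0.006 0 0 0;0.012 -0.012 -0.012 0 0 0;0.016 -0.016 -0.016 0 0 0;0.016 -0.016 -0.016 0 0 0';python3 -m handwheel '0 0 0 0 0 0;0 0 0 0 0 0'; python3 q.py|tail -2; python3 - <<'E'
from h import *
p,d=robot.read_camera("wrist"); cv2.imwrite("pics/w10.png",p[:,:,::-1])
E
```

```text
t: 15.9
tool_pos: [0.5286, -0.2883, 0.1351]
orientation: [0.961, 2.191, -0.399]
force: [-3.8, 2.7, 1.4]
opening: 0.0497
t: 16.1
tool_pos: [0.5285, -0.2883, 0.1351]
orientation: [0.961, 2.191, -0.399]
force: [-0.5, 2.0, 1.9]
opening: 0.0495
seat pos [ 0.529  -0.2885  0.1363] shift [ 0.0016 -0.0006  0.0039] turn [ 0.0011 -0.0006 -0.0005] rows 0.025651151284157063
[-0.3815 -0.459   2.3475 -0.574   0.5971 -0.7549]
```

View pics/w10.png

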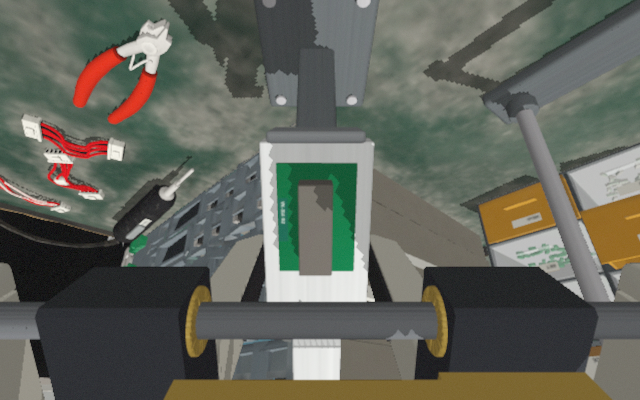

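```bash
python3 -m handwheel '0 0 0 0 0 0;0 0 0 0 0 0;0 0 0 0 0 0;0 0 0 0 0 0;0 0 0 0 0 0' -1; python3 -m handwheel '0 0 0 0 0 0;0 0 0 0 0 0;0 0 0 0 0 0;0 0 0 0 0 0'; python3 - <<'E'
from h import *
np.set_printoptions(precision=4,suppress=True)
st=robot.read_state();p,d=robot.read_camera("wrist"); cv2.imwrite("pics/w11.png",p[:,:,::-1]); print(st["q"],st["tool_pos"])
p,d=robot.read_camera("scene"); cv2.imwrite("pics/s11.png",cv2.resize(p[150:310,280:460,::-1],None,fx=4,fy=4,interpolation=cv2.INTER_CUBIC))
E
```

```text
t: 16.65
tool_pos: [0.5281, -0.2882, 0.1347]
orientation: [0.961, 2.192, -0.399]
force: [-0.5, -0.4, -1.1]
opening: 0.0853
t: 17.05
tool_pos: [0.5282, -0.2882, 0.1347]
orientation: [0.961, 2.192, -0.399]
force: [0.1, -0.3, 0.2]
opening: 0.0934
[-0.3815 -0.4591  2.348  -0.5738  0.5975 -0.7549] [ 0.5282 -0.2882  0.1347]
```

View pics/w11.png

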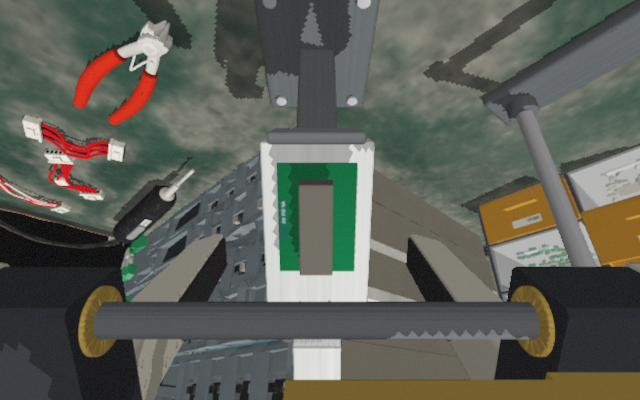

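View pics/s11.png

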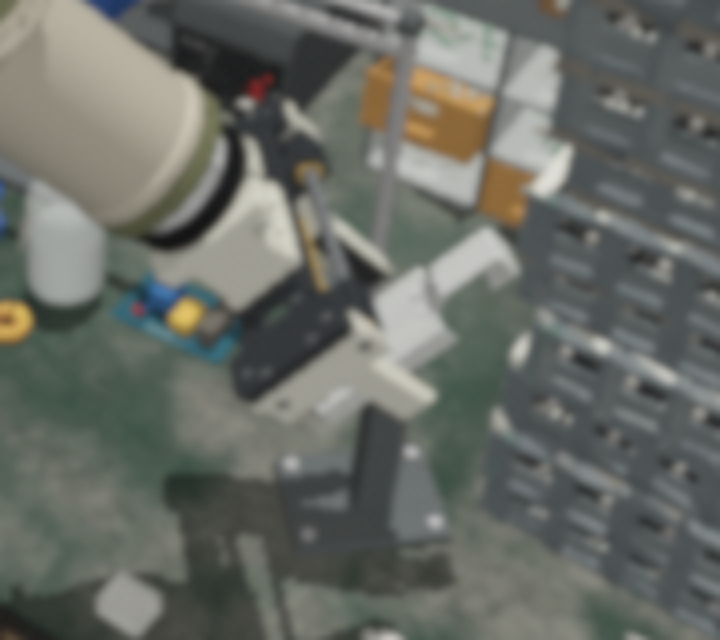

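```bash
cat >> goal.py <<'E'
a=np.radians(30)
def tool(X,Y,Z): 
    tz=-np.sin(a)*X-np.cos(a)*Z; tx=-np.cos(a)*X+np.sin(a)*Z
    return np.stack([tx,Y,tz],1)
def tcp2(o,X,Y,Z,tip=(.006,-.002)): return np.asarray(o)+X*tip[0]+Z*tip[1]+.023*tool(X,Y,Z)[:,2]
E
cat > q2.py <<'E'
from goal import *
go(tcp2(seat,X,Y,Z),tool(X,Y,Z),"regrasp")
E
python3 q2.py
```

```text
regrasp pos [ 0.5215 -0.2802  0.1206] shift [-0.0223  0.0264 -0.0469] turn [ 0.4913  0.4498 -0.0006] rows 3.489514037113396
```

```bash
python3 -m handwheel '-0.005 0.006 -0.01 0.12 0.11 0;-0.011 0.013 -0.024 0.25 0.225 0;-0.017 0.02 -0.035 0.37 0.34 0;-0.022 0.026 -0.047 0.491 0.45 0;-0.022 0.026 -0.047 0.491 0.45 0';python3 -m handwheel '0 0 0 0 0 0;0 0 0 0 0 0'; python3 q2.py; python3 - <<'E'
from h import *
p,d=robot.read_camera("wrist"); cv2.imwrite("pics/w12.png",p[:,:,::-1])
p,d=robot.read_camera("scene"); cv2.imwrite("pics/s12.png",cv2.resize(p[150:310,280:460,::-1],None,fx=4,fy=4,interpolation=cv2.INTER_CUBIC))
E
```

```text
t: 17.65
tool_pos: [0.5228, -0.2824, 0.1204]
orientation: [1.168, 2.655, -0.152]
force: [0.1, -0.5, -0.1]
opening: 0.0929
t: 17.85
tool_pos: [0.5209, -0.2798, 0.1199]
orientation: [1.163, 2.653, -0.155]
force: [-0.4, 0.1, -0.8]
opening: 0.0931
regrasp pos [ 0.5215 -0.2802  0.1206] shift [ 0.0018 -0.0014  0.0022] turn [ 0.0018  0.0006 -0.0008] rows 0.01907378261922441
```

View pics/w12.png

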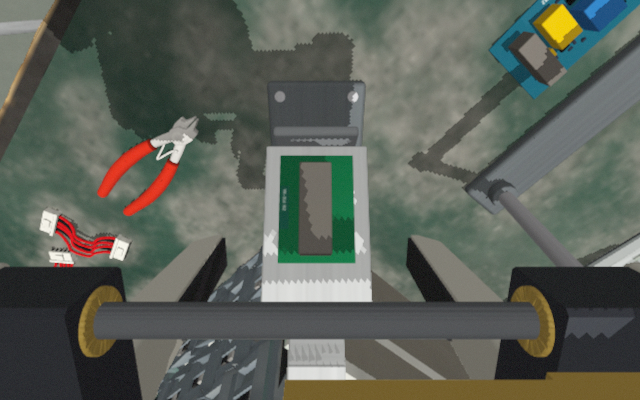

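View pics/s12.png

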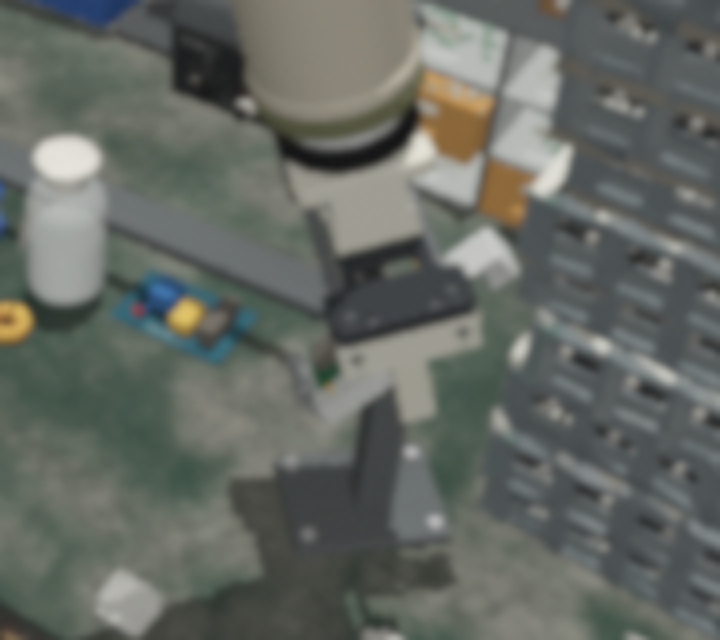

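```bash
python3 -m handwheel '0 0 0 0 0 0;0 0 0 0 0 0;0 0 0 0 0 0;0 0 0 0 0 0;0 0 0 0 0 0' 1 30; python3 -m handwheel '0 0 0 0 0 0;0 0 0 0 0 0;0 0 0 0 0 0;0 0 0 0 0 0'; python3 - <<'E'
from h import *
np.set_printoptions(precision=4,suppress=True)
st=robot.read_state();print(st["tool_pos"],st["orientation"])
p,d=robot.read_camera("wrist"); cv2.imwrite("pics/w13.png",p[:,:,::-1]); K,T=cam("wrist",st)
from goal import *
P=cloud(K,T,d)-seat; C=np.stack([P@X,P@Y,P@Z],1)
k=(abs(C[:,1])<.035)&(C[:,0]>-.07)&(C[:,0]<.1)&(C[:,2]>.012)&(C[:,2]<.02)
c=C[k]; w=c[(c[:,0]<0)&(c[:,0]>-.06)]; print("carrier edge x",np.percentile(w[:,0],.5),"y",np.percentile(w[:,1],[.5,99.5]),"z",np.median(w[:,2]))
for lo in np.arange(-.045,.045,.015):
    g=c[(c[:,0]>lo)&(c[:,0]<lo+.015)&(abs(c[:,1])>.019)]
    if len(g): print(round(lo,3),len(g),np.percentile(g[:,1],[2,98]),np.median(g[:,2]))
E
```

```text
t: 18.45
tool_pos: [0.5216, -0.2804, 0.1207]
orientation: [1.164, 2.654, -0.154]
force: [0.5, -0.1, 1.1]
opening: 0.0578
t: 18.85
tool_pos: [0.5215, -0.2805, 0.1206]
orientation: [1.164, 2.654, -0.154]
force: [-0.0, -0.3, 0.2]
opening: 0.0495
[ 0.5215 -0.2805  0.1206] [ 1.1643  2.6538 -0.1535]
carrier edge x -0.045086672983555974 y [-0.0253  0.0243] z 0.015458491491345086
-0.045 643 [-0.0251  0.0242] 0.015531247020520153
-0.03 722 [-0.0251  0.0241] 0.01534016690646606
-0.015 770 [-0.0251  0.0241] 0.01515689401373305
0.0 1238 [-0.0335  0.0335] 0.015099645893884427
0.015 999 [-0.0254  0.0245] 0.014898774780701599
0.03 54 [-0.0251  0.0244] 0.014683104163254024
```

View pics/w13.png

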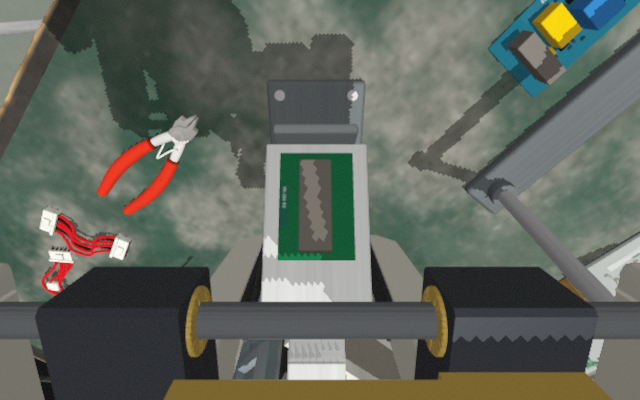

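```bash
python3 -m handwheel '0 0 0.08 0 0 0;0 0 0.2 0 0 0;0 0 0.35 0 0 0;0 0 0.5 0 0 0;0 0 0.65 0 0 0'; cat > q3.py <<'E'
from goal import *
th=np.radians(4.3)
Xr=np.array([0,0,1.]);Zr=-np.array([np.cos(th),np.sin(th),0]);Yr=np.array([-np.sin(th),np.cos(th),0])
if __name__=="__main__":
    st=robot.read_state(); print(st["q"],st["opening"])
    go([.57,.09,.30],tool(Xr,Yr,Zr),"stage")
E
python3 q3.py
```

```text
t: 19.4
tool_pos: [0.521, -0.2801, 0.3167]
orientation: [1.165, 2.655, -0.153]
force: [0.2, -0.4, -1.3]
opening: 0.0501
[-0.5283 -0.1734  1.5954 -0.0766  1.4702 -1.2742] 0.050084060655342315
stage pos [0.57 0.09 0.3 ] shift [ 0.1632  1.2336 -0.0558] turn [-0.3794 -0.9624  1.0871] rows 7.861160936003701
```

```bash
python3 -m handwheel '0 0.15 0.03 -0.048 -0.122 0.137;0.02 0.3 0.03 -0.096 -0.244 0.274;0.04 0.45 0.03 -0.144 -0.366 0.411;0.06 0.6 0.03 -0.192 -0.488 0.548;0.08 0.75 0 -0.24 -0.61 0.685';python3 q3.py
```

```text
t: 19.9
tool_pos: [0.5461, -0.0536, 0.3165]
orientation: [0.336, 2.347, -0.019]
force: [-82.3, 1.4, 45.4]
opening: 0.0498
[-0.2217 -0.8936  2.257   0.049   1.0086 -1.5174] 0.049768975981403625
stage pos [0.57 0.09 0.3 ] shift [ 0.0796  0.4788 -0.0551] turn [-0.1389 -0.3467  0.3959] rows 2.930979052399328
```

```bash
cat > kin.py <<'E'
import numpy as np
from scipy.optimize import least_squares
from scipy.spatial.transform import Rotation as R
# q, tcp
D=[([1.2446,.13118,1.48926,0,1.523,-.0854],[.14287,.58212,.19548]),
([-.2864,-.1351,1.6041,0,1.674,-1.5582],[.4997,-.0939,.2778]),
([-.5283,-.1734,1.5954,-.0766,1.4702,-1.2742],[.5210,-.2801,.3167]),
([-.3815,-.4591,2.348,-.5738,.5975,-.7549],[.5282,-.2882,.1347]),
([-.2721,-.7837,2.405,-.5058,.8796,-.8186],[.484,-.2368,.2083]),
([-.3729,-.4928,2.359,-.5649,.6191,-.7629],[.524,-.2833,.1412]),
([-.3215,-.7259,2.1704,-.2891,1.1246,-1.1273],[.4831,-.2152,.2817]),
([-.2217,-.8936,2.257,.049,1.0086,-1.5174],[.5461,-.0536,.3165])]
Ry=lambda t:R.from_euler('y',t).as_matrix(); Rz=lambda t:R.from_euler('z',t).as_matrix()
def fk(q,p):
    a1,d1,L2,a3,L3,Lt,s4,s6=p[:8]
    M=Rz(q[0]); x=np.array([0,0,d1])+M@[a1,0,0]
    M=M@Ry(q[1]); x=x+M@[0,0,L2]
    M=M@Ry(q[2]); x=x+M@[a3,0,0]+M@[0,0,L3]   # forearm along z
    M=M@Rz(q[3]*np.sign(s4)); M=M@Ry(q[4]); x=x+M@[0,0,Lt]
    return x,M
def res(p): return np.concatenate([fk(q,p)[0]-t for q,t in D])
best=None
for s in (1,-1):
  for L in (.3,.4,.5):
    r=least_squares(lambda p:res(np.r_[p,s,1]),[0.1,.3,L,0,.35,.3])
    if best is None or r.cost<best[0]: best=(r.cost,np.r_[r.x,s,1],r.fun)
P=best[1]
if __name__=="__main__":
    np.set_printoptions(precision=4,suppress=True); print(best[0],P);print(best[2].reshape(-1,3)*1000)
    for q,t in D: print(fk(q,P)[1][:,2])
E
python3 kin.py
```

```text
0.005765709304459011 [ 0.0798  0.2365  0.2472 -0.0051  0.4822  0.2557  1.      1.    ]
[[ 47.3013 -19.9495  11.6309]
 [  4.1829 -54.4917   2.0848]
 [-33.1645 -27.1559  -7.1714]
 [ -7.0899  -4.9646  -3.3691]
 [ 11.6069  -0.5666   3.7527]
 [ -5.0519  -4.995   -2.8741]
 [ -0.3937 -14.8669   0.1027]
 [-21.1143 -53.8739  -4.1566]]
[-0.0006 -0.0017 -1.    ]
[-0.0014  0.0004 -1.    ]
[ 0.1744 -0.19   -0.9662]
[ 0.478  -0.5208 -0.7074]
[ 0.4801 -0.5215 -0.7053]
[ 0.4795 -0.5212 -0.706 ]
[ 0.4282 -0.4137 -0.8034]
[ 0.6877 -0.1125 -0.7172]
```

```bash
sed -i 's/a1,d1,L2,a3,L3,Lt,s4,s6=p\[:8\]/a1,d1,L2,a3,L3,Lt,b,s4=p[:8]/; s/M@\[a1,0,0\]/M@[a1,b,0]/; s/np.r_\[p,s,1\]/np.r_[p,s]/; s/\[0.1,.3,L,0,.35,.3\]/[0.1,.3,L,0,.35,.3,.05]/; s/np.r_\[r.x,s,1\]/np.r_[r.x,s]/' kin.py; python3 kin.py
```

```text
9.046203200340725e-07 [0.0003 0.3182 0.3689 0.0615 0.5528 0.3999 0.0512 1.    ]
[[-0.1389 -0.3148 -0.2462]
 [ 0.3756  0.0352  1.0961]
 [-0.1232  0.1626 -0.3117]
 [ 0.0357 -0.0811  0.0674]
 [ 0.0275 -0.0464 -0.131 ]
 [ 0.0102 -0.076  -0.0499]
 [-0.0641 -0.0753 -0.194 ]
 [ 0.0783 -0.0082 -0.2307]]
[-0.0006 -0.0017 -1.    ]
[-0.0014  0.0004 -1.    ]
[ 0.1744 -0.19   -0.9662]
[ 0.478  -0.5208 -0.7074]
[ 0.4801 -0.5215 -0.7053]
[ 0.4795 -0.5212 -0.706 ]
[ 0.4282 -0.4137 -0.8034]
[ 0.6877 -0.1125 -0.7172]
```

```bash
cat > ik.py <<'E'
from kin import *
lo=np.array([-2.96,-.89,.02,-1.34,0]);hi=np.array([2.96,2.26,2.5,4.48,2.73])
def ik(pos,tz,q0=(-.2,-.6,2.2,0,.8)):
    # 5 dof; last joint handles roll
    def f(q):
        x,M=fk(q,P); return np.r_[(x-pos)*10,(M[:,2]-tz)*3]
    r=least_squares(f,q0); return r.x,np.abs(r.fun).max()
def chk(pos,pitch,head,name=""):
    tz=np.array([np.cos(pitch)*np.cos(head),np.cos(pitch)*np.sin(head),-np.sin(pitch)])
    q,e=ik(np.asarray(pos,float),tz)
    print(name,np.round(pos,3),int(round(np.degrees(pitch))),"q",np.round(q,3),"err %.4f"%e,"OK" if ((q>lo+.03)&(q<hi-.03)).all() and e<1e-3 else "BAD", (np.round(np.minimum(q-lo,hi-q),2)))
if __name__=="__main__":
    h=np.radians(4.3)
    for p in (15,30,45,55):
        pr=np.radians(p)
        for y in (-.06,.1):
          for dx,dz in ((0,0),(0,.03),(-.05,.03),(-.05,.08)):
            # tip at rail: carrier origin x=.645+.01275, z .149 ; tip offset
            bx=.645-.075*y
            al=pr # alpha=pitch
            tipx=bx+.01275+.002; tipz=.149+.006
            pos=[tipx+.023*np.cos(pr)+dx,y,tipz-.023*np.sin(pr)+dz]
            chk(pos,pr,h,f"y{y} d{dx},{dz}")
E
python3 ik.py
```

```text
y-0.06 d0,0 [ 0.686 -0.06   0.149] 15 q [-0.451 -0.109  2.46  -0.877 -0.682] err 0.0000 BAD [ 2.51  0.78  0.04  0.46 -0.68]
y-0.06 d0,0.03 [ 0.686 -0.06   0.179] 15 q [-0.451 -0.223  2.474 -0.982 -0.623] err 0.0000 BAD [ 2.51  0.67  0.03  0.36 -0.62]
y-0.06 d-0.05,0.03 [ 0.636 -0.06   0.179] 15 q [-0.534 -0.427  2.618  1.996  0.651] err 0.0000 BAD [ 2.43  0.46 -0.12  2.48  0.65]
y-0.06 d-0.05,0.08 [ 0.636 -0.06   0.229] 15 q [-0.534 -0.629  2.625  1.734  0.594] err 0.0000 BAD [ 2.43  0.26 -0.12  2.75  0.59]
y0.1 d0,0 [0.674 0.1   0.149] 15 q [ 0.068 -0.164  2.506 -0.014 -0.51 ] err 0.0000 BAD [ 2.89  0.73 -0.01  1.33 -0.51]
y0.1 d0,0.03 [0.674 0.1   0.179] 15 q [ 0.068 -0.285  2.521 -0.017 -0.404] err 0.0000 BAD [ 2.89  0.6  -0.02  1.32 -0.4 ]
y0.1 d-0.05,0.03 [0.624 0.1   0.179] 15 q [ 0.082 -0.521  2.675  0.021 -0.321] err 0.0000 BAD [ 2.88  0.37 -0.17  1.36 -0.32]
y0.1 d-0.05,0.08 [0.624 0.1   0.229] 15 q [ 0.082 -0.74   2.682  0.06  -0.11 ] err 0.0000 BAD [ 2.88  0.15 -0.18  1.4  -0.11]
y-0.06 d0,0 [ 0.684 -0.06   0.144] 30 q [-0.396 -0.283  2.376  1.448  0.407] err 0.0000 OK [2.
[... 2098 characters left out ...]
 [ 0.627 -0.06   0.166] 55 q [-0.318 -0.351  2.123  0.305  0.819] err 0.0000 OK [2.64 0.54 0.38 1.65 0.82]
y-0.06 d-0.05,0.08 [ 0.627 -0.06   0.216] 55 q [-0.318 -0.394  2.062  0.28   0.918] err 0.0000 OK [2.64 0.5  0.44 1.62 0.92]
y0.1 d0,0 [0.665 0.1   0.136] 55 q [ 0.072 -0.194  2.054  0.003  0.671] err 0.0000 OK [2.89 0.7  0.45 1.34 0.67]
y0.1 d0,0.03 [0.665 0.1   0.166] 55 q [ 0.072 -0.229  2.026  0.003  0.734] err 0.0000 OK [2.89 0.66 0.47 1.34 0.73]
y0.1 d-0.05,0.03 [0.615 0.1   0.166] 55 q [ 0.081 -0.386  2.15  -0.005  0.767] err 0.0000 OK [2.88 0.5  0.35 1.34 0.77]
y0.1 d-0.05,0.08 [0.615 0.1   0.216] 55 q [ 0.081 -0.429  2.088 -0.004  0.872] err 0.0000 OK [2.88 0.46 0.41 1.34 0.87]
```

```bash
python3 - <<'E'
from h import *
np.set_printoptions(precision=4,suppress=True)
st=robot.read_state();print(st["t"],st["force"],st["wrist_torque"],st["dq"],st["joint_torque"])
p,d=robot.read_camera("scene"); cv2.imwrite("pics/s14.png",p[:,:,::-1])
st=robot.read_state();print(st["t"],st["force"],st["wrist_torque"],st["dq"],st["q"],st["tool_pos"])
p,d=robot.read_camera("wrist"); cv2.imwrite("pics/w14.png",p[:,:,::-1])
st=robot.read_state();print(st["t"],st["force"])
E
```

```text
19.9 [-82.3132   1.4068  45.4171] [-0.4709  0.686  -0.5203] [ 0.7777 -0.0682  0.6954  0.2214 -0.948  -0.4696] [ -9.8305 -33.4179 -51.7783   0.2932  -3.9853   0.9818]
19.95 [ -0.9009   4.899  -21.3988] [0.3694 1.1728 0.1211] [-0.0749  0.1092  0.0322 -0.0494  0.1739  0.0804] [-0.2158 -0.8889  2.2772  0.0531  1.0026 -1.5205] [ 0.5435 -0.0484  0.2989]
20.0 [-0.768   0.4696 -4.6891]
```

View pics/s14.png

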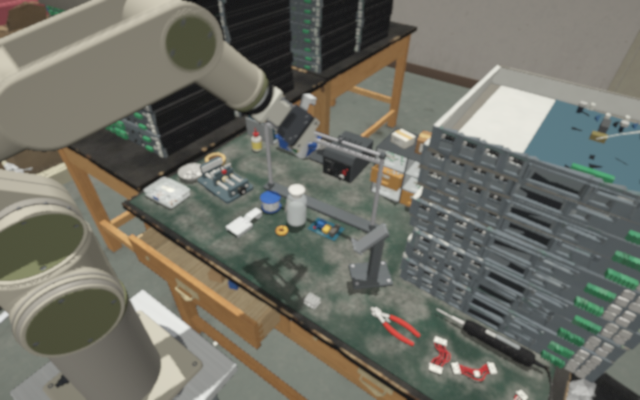

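View pics/w14.png

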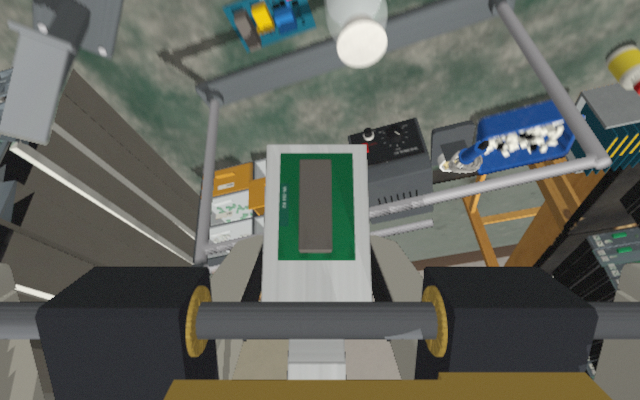

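```bash
cat > hang.py <<'E'
from goal import *
import ik
BAR0=np.array([.6463,0.,.235]); TH=4.3; DEL=12.
def frame(th=TH,de=DEL):
    th,de=np.radians([th,de]); rx=np.array([np.cos(th),np.sin(th),0]);ry=np.array([-np.sin(th),np.cos(th),0]);up=np.array([0,0,1.])
    return np.cos(de)*up+np.sin(de)*rx, ry, -np.cos(de)*rx+np.sin(de)*up, rx
def hang(y,fwd,up,bar0=BAR0,th=TH,de=DEL):
    "TCP when hook seat is at bar point with world y, shifted fwd along rail x and up"
    X,Y,Z,rx=frame(th,de)
    c=np.array(bar0)+Y*((y-bar0[1])/Y[1])
    o=c-.086*X-.01275*Z+rx*fwd+np.array([0,0,up])
    return tcp2(o,X,Y,Z),tool(X,Y,Z)
def show(y,f,u,name,**k):
    p,Rt=hang(y,f,u,**k); go(p,Rt,name); q,e=ik.ik(p,Rt[:,2]); print("    q",np.round(q,3),"ok" if e<1e-3 and ((q>ik.lo+.02)&(q<ik.hi-.02)).all() else "BAD")
if __name__=="__main__":
    print(robot.read_state()["q"])
    show(.1,-.06,.03,"stage"); show(.1,-.06,.08,"stagehi"); show(.1,0,.03,"in"); show(.1,0,0,"on");show(-.06,0,0.002,"collar")
E
python3 hang.py
```

```text
[-0.219  -0.8884  2.2728  0.0502  1.0101 -1.5171]
stage pos [0.5938 0.0966 0.1683] shift [ 0.1722  0.4915 -0.4397] turn [-0.1195 -0.1089  0.4073] rows 4.089693231753654
    q [ 0.077 -0.661  2.438 -0.003  0.526] ok
stagehi pos [0.5938 0.0966 0.2183] shift [ 0.1722  0.4915 -0.2731] turn [-0.1195 -0.1089  0.4073] rows 3.528272512652536
    q [ 0.077 -0.72   2.379 -0.002  0.645] ok
in pos [0.6536 0.1011 0.1683] shift [ 0.3716  0.5065 -0.4397] turn [-0.1195 -0.1089  0.4073] rows 4.600983205315845
    q [ 0.077 -0.416  2.282 -0.003  0.437] ok
on pos [0.6536 0.1011 0.1383] shift [ 0.3716  0.5065 -0.5397] turn [-0.1195 -0.1089  0.4073] rows 4.969424185897778
    q [ 0.077 -0.364  2.304 -0.003  0.363] ok
collar pos [ 0.6657 -0.0589  0.1403] shift [ 0.4117 -0.0268 -0.5331] turn [-0.1195 -0.1089  0.4073] rows 4.044646405631922
    q [-0.352 -0.324  2.27   0.689  0.506] ok
```

```bash
python3 -m handwheel '0.04 0.1 -0.05 -0.03 -0.027 0.1;0.09 0.22 -0.1 -0.06 -0.055 0.2;0.13 0.36 -0.17 -0.09 -0.08 0.3;0.17 0.49 -0.23 -0.12 -0.109 0.407;0.17 0.49 -0.273 -0.12 -0.109 0.407';python3 -m handwheel '0 0 0 0 0 0;0 0 0 0 0 0'; python3 hang.py; python3 - <<'E'
from h import *
np.set_printoptions(precision=4,suppress=True)
st=robot.read_state();p,d=robot.read_camera("wrist"); cv2.imwrite("pics/w15.png",p[:,:,::-1]); K,T=cam("wrist",st); np.savez("pics/w15.npz",d=d,K=K,T=T)
p,d=robot.read_camera("scene"); cv2.imwrite("pics/s15.png",cv2.resize(p[80:260,200:420,::-1],None,fx=3.3,fy=3.3,interpolation=cv2.INTER_CUBIC))
P=cloud(K,T,d=np.load("pics/w15.npz")["d"])
for lo in np.arange(-.22,.22,.02):
    q=P[(P[:,1]>lo)&(P[:,1]<lo+.02)&(P[:,2]>.222)&(P[:,2]<.28)&(P[:,0]>.6)&(P[:,0]<.7)]
    if len(q)>4: print(round(lo,2),len(q),np.median(q,0),q[:,2].min(),q[:,2].max())
E
```

```text
t: 20.5
tool_pos: [0.5964, 0.0943, 0.2322]
orientation: [-0.085, 2.284, 0.039]
force: [-0.3, 0.4, -2.7]
opening: 0.0498
t: 20.7
tool_pos: [0.5969, 0.0906, 0.2349]
orientation: [-0.077, 2.283, 0.035]
force: [-0.0, -0.0, -1.3]
opening: 0.0495
[ 0.0639 -0.7429  2.3721  0.0046  0.6546 -1.5766]
stage pos [0.5938 0.0966 0.1683] shift [-0.0102  0.0199 -0.2219] turn [-0.002   0.0256  0.0096] rows 1.338163257259104
    q [ 0.077 -0.661  2.438 -0.003  0.526] ok
stagehi pos [0.5938 0.0966 0.2183] shift [-0.0102  0.0199 -0.0552] turn [-0.002   0.0256  0.0096] rows 0.35765094041455625
    q [ 0.077 -0.72   2.379 -0.002  0.645] ok
in pos [0.6536 0.1011 0.1683] shift [ 0.1892  0.0349 -0.2219] turn [-0.002   0.0256  0.0096] rows 1.7621390027220631
    q [ 0.077 -0.416  2.282 -0.003  0.437] ok
on pos [0.6536 0.1011 0.1383] shift [ 0.1892  0.0349 -0.3219] turn [-0.002   0.0256  0.0096] rows 2.250065307864115
    q [ 0.077 -0.364  2.304 -0.003  0.363] ok
collar pos [ 0.6657 -0.0589  0.1403] shift [ 0.2293 -0.4984 -0.3152] turn [-0.002   0.0256  0.0096] rows 3.796350553532757
    q [-0.352 -0.324  2.27   0.689  0.506] ok
-0.14 41 [ 0.6514 -0.1211  0.2343] 0.23158817335860749 0.23954612667961164
-0.12 467 [ 0.6509 -0.1085  0.2374] 0.2314995961334178 0.2613366418468727
-0.1 708 [ 0.6499 -0.0903  0.2397] 0.23163025028510237 0.26382788574864424
-0.08 664 [ 0.6473 -0.0727  0.2392] 0.2316572498073567 0.2637902199771057
-0.06 413 [ 0.6464 -0.05    0.2369] 0.23163288543147534 0.24056702560751528
-0.04 417 [ 0.6448 -0.0298  0.2367] 0.23041664809032003 0.24065339544290257
-0.02 443 [ 0.6435 -0.01    0.2367] 0.23039015318663097 0.24057165436609662
-0.0 442 [0.6421 0.0102 0.2367] 0.23043380239170624 0.2406974822245463
0.02 234 [0.6408 0.0252 0.2359] 0.23073718943728966 0.24052933670984034
0.14 189 [0.6315 0.1573 0.2351] 0.22272485228447075 0.2412331996924648
0.16 456 [0.6298 0.1642 0.2329] 0.22209913332843864 0.24187071052539838
```

View pics/w15.png

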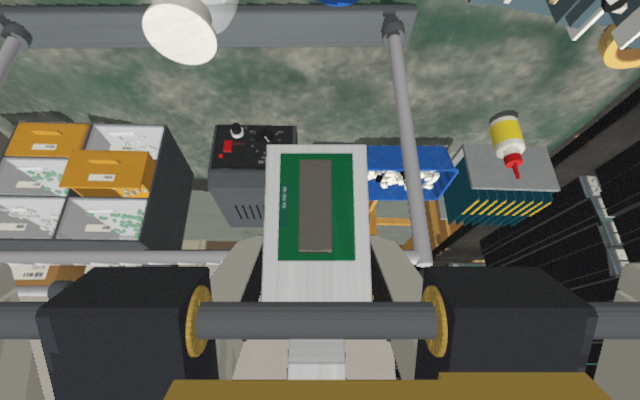

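View pics/s15.png

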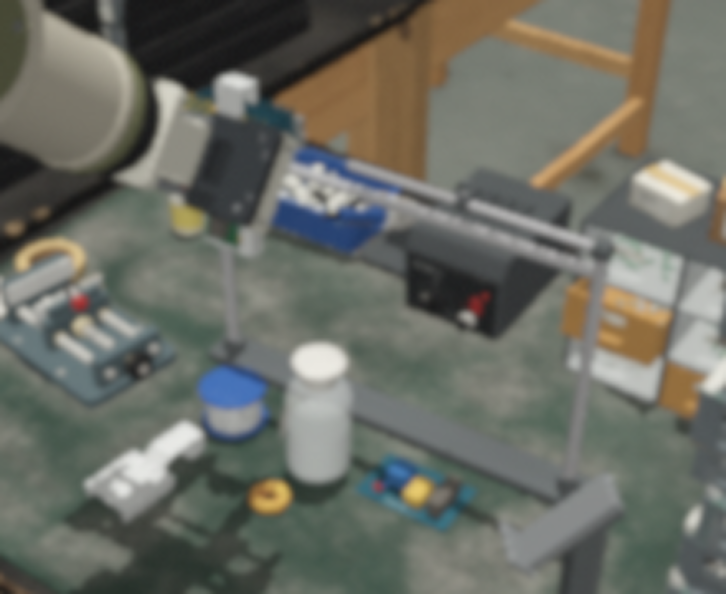

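```bash
sed -i 's/^BAR0=.*/BAR0=np.array([.6471,0.,.235]); TH=4.2; DEL=12./' hang.py; cat > q5.py <<'E'
from hang import *
print(robot.read_state()["tool_pos"])
show(.095,-.06,.026,"stage"); show(.095,0,.026,"in"); show(.095,0,0,"on")
E
python3 q5.py; python3 - <<'E'
from h import *
np.set_printoptions(precision=4,suppress=True)
K1,T1=cam("scene");K2,T2=cam("top")
print(tri(ray(K1,T1,342.2,139),ray(K2,T2,298.8,137.5)))
for c in ("scene","top"):
    p,d=robot.read_camera(c)
    K,T=cam(c)
    P=cloud(K,T,d); k=(P[:,2]>.2625)&(P[:,2]<.28)&(P[:,0]>.62)&(P[:,0]<.68)&(P[:,1]>-.15)&(P[:,1]<.02); print(c,k.sum(),P[k].mean(0),np.percentile(P[k][:,1],[0,25,50,75,100]))
    if c=="top": cv2.imwrite("pics/t16.png",cv2.resize(p[120:170,240:360,::-1],None,fx=6,fy=6,interpolation=cv2.INTER_CUBIC))
    else: cv2.imwrite("pics/s16.png",cv2.resize(p[110:180,290:400,::-1],None,fx=6,fy=6,interpolation=cv2.INTER_CUBIC))
E
```

```text
[0.5974 0.0904 0.2363]
stage pos [0.5951 0.0917 0.1643] shift [-0.0076  0.0043 -0.24  ] turn [-0.0022  0.0285  0.0079] rows 1.4407452437537842
    q [ 0.062 -0.654  2.442  0.017  0.516] ok
in pos [0.655  0.0961 0.1643] shift [ 0.1918  0.0189 -0.24  ] turn [-0.0022  0.0285  0.0079] rows 1.8467930295193111
    q [ 0.064 -0.408  2.284  0.017  0.427] ok
on pos [0.655  0.0961 0.1383] shift [ 0.1918  0.0189 -0.3266] turn [-0.0022  0.0285  0.0079] rows 2.275614548920956
    q [ 0.064 -0.362  2.303  0.019  0.363] ok
(array([ 0.6535, -0.0757,  0.2643]), [np.float64(0.0021169284904556467), np.float64(0.0021169284904556367)])
scene 41 [ 0.6492 -0.0625  0.2679] [-0.126  -0.0772 -0.0736 -0.0426  0.0125]
top 29 [ 0.6504 -0.0607  0.2694] [-0.1424 -0.0753 -0.0726 -0.0526  0.0082]
```

View pics/t16.png

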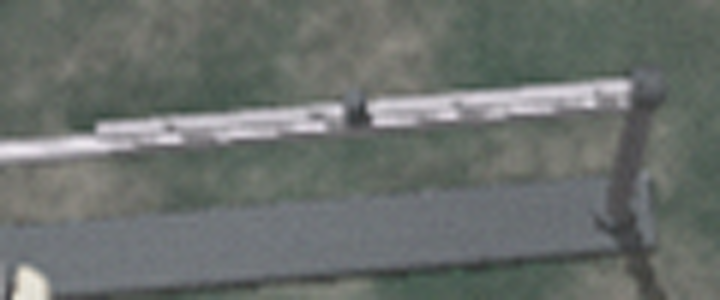

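View pics/s16.png

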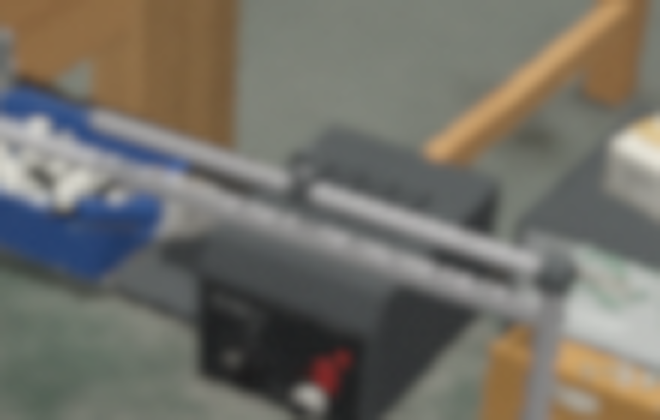

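```bash
python3 -m handwheel '-0.007 0.004 -0.1 0 0.028 0.008;-0.007 0.004 -0.2 0 0.028 0.008;-0.007 0.004 -0.24 0 0.028 0.008;-0.007 0.004 -0.24 0 0.028 0.008';python3 -m handwheel '0 0 0 0 0 0;0 0 0 0 0 0'; python3 q5.py; python3 - <<'E'
from h import *
np.set_printoptions(precision=4,suppress=True)
K1,T1=cam("scene");K2,T2=cam("top")
r1=ray(K1,T1,340.3,139.7);r2=ray(K2,T2,299.5,138.7)
print(tri(r1,r2))
for o,d in (r1,r2): print(o+d*(.2575-o[2])/d[2])
p,d=robot.read_camera("scene"); cv2.imwrite("pics/s17.png",cv2.resize(p[80:260,200:420,::-1],None,fx=3.3,fy=3.3,interpolation=cv2.INTER_CUBIC))
E
```

```text
t: 21.3
tool_pos: [0.5932, 0.0921, 0.159]
orientation: [-0.085, 2.309, 0.04]
force: [-0.4, 0.1, -1.4]
opening: 0.0496
t: 21.5
tool_pos: [0.5956, 0.0926, 0.1644]
orientation: [-0.086, 2.302, 0.04]
force: [-0.2, 0.3, -1.2]
opening: 0.0501
[0.5956 0.0926 0.1644]
stage pos [0.5951 0.0917 0.1643] shift [-0.0017 -0.003  -0.0003] turn [-0.0022  0.0011 -0.0022] rows 0.02072509747746268
    q [ 0.062 -0.654  2.442  0.017  0.516] ok
in pos [0.655  0.0961 0.1643] shift [ 0.1978  0.0116 -0.0003] turn [-0.0022  0.0011 -0.0022] rows 1.1888106938299077
    q [ 0.064 -0.408  2.284  0.017  0.427] ok
on pos [0.655  0.0961 0.1383] shift [ 0.1978  0.0116 -0.087 ] turn [-0.0022  0.0011 -0.0022] rows 1.2983023315545024
    q [ 0.064 -0.362  2.303  0.019  0.363] ok
(array([ 0.6491, -0.0755,  0.2644]), [np.float64(0.00019498101692652946), np.float64(0.00019498101692659375)])
[ 0.6586 -0.0695  0.2575]
[ 0.6509 -0.0753  0.2575]
```

View pics/s17.png

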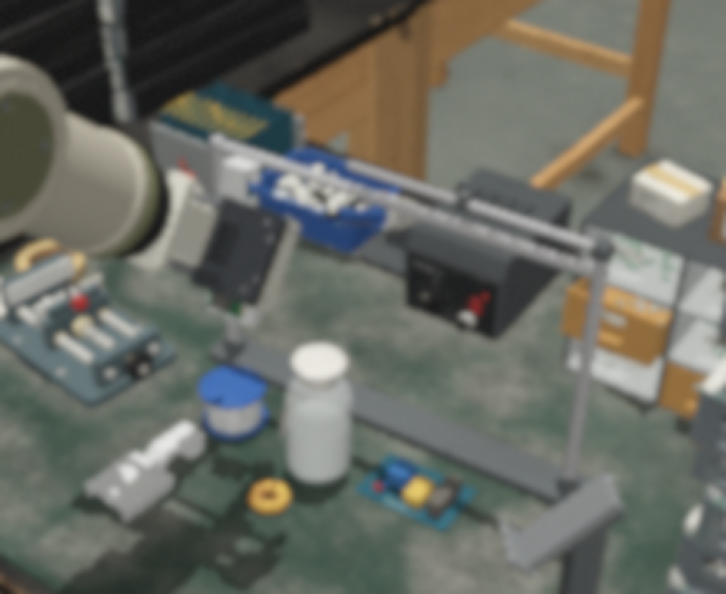

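```bash
python3 -m handwheel '0.06 0.004 0 0 0 0;0.12 0.007 0 0 0 0;0.16 0.009 0 0 0 0;0.16 0.009 0 0 0 0';python3 -m handwheel '0.02 0.002 0 0 0 0;0.036 0.002 0 0 0 0;0.036 0.002 0 0 0 0'; python3 q5.py; python3 - <<'E'
from h import *
p,d=robot.read_camera("scene"); cv2.imwrite("pics/s18.png",cv2.resize(p[100:200,230:370,::-1],None,fx=5,fy=5,interpolation=cv2.INTER_CUBIC))
p,d=robot.read_camera("top"); cv2.imwrite("pics/t18.png",cv2.resize(p[100:220,190:340,::-1],None,fx=5,fy=5,interpolation=cv2.INTER_CUBIC))
E
```

```text
t: 21.95
tool_pos: [0.6441, 0.0955, 0.1636]
orientation: [-0.086, 2.303, 0.041]
force: [-0.5, 0.7, -1.6]
opening: 0.0496
t: 22.25
tool_pos: [0.6536, 0.0961, 0.1622]
orientation: [-0.086, 2.304, 0.041]
force: [1.3, -0.8, -1.4]
opening: 0.0499
[0.6536 0.0961 0.1622]
stage pos [0.5951 0.0917 0.1643] shift [-0.1949 -0.0148  0.0069] turn [-0.002  -0.0022 -0.0029] rows 1.1737001688941657
    q [ 0.062 -0.654  2.442  0.017  0.516] ok
in pos [0.655  0.0961 0.1643] shift [ 0.0045 -0.0001  0.0069] turn [-0.002  -0.0022 -0.0029] rows 0.0494275016508737
    q [ 0.064 -0.408  2.284  0.017  0.427] ok
on pos [0.655  0.0961 0.1383] shift [ 0.0045 -0.0001 -0.0798] turn [-0.002  -0.0022 -0.0029] rows 0.4794769102718095
    q [ 0.064 -0.362  2.303  0.019  0.363] ok
```

View pics/s18.png

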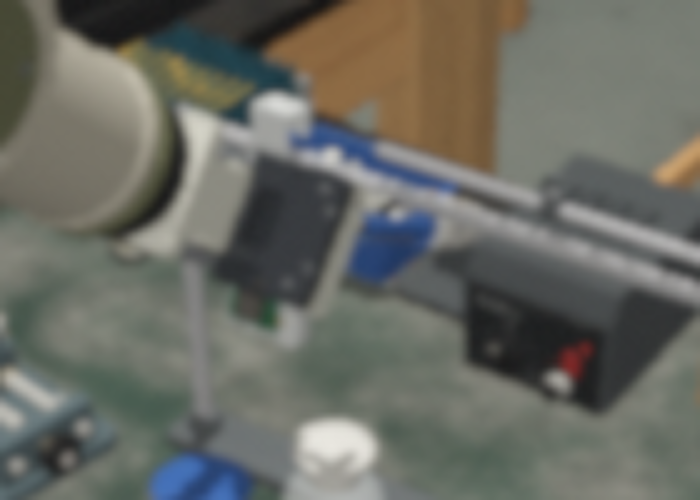

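View pics/t18.png

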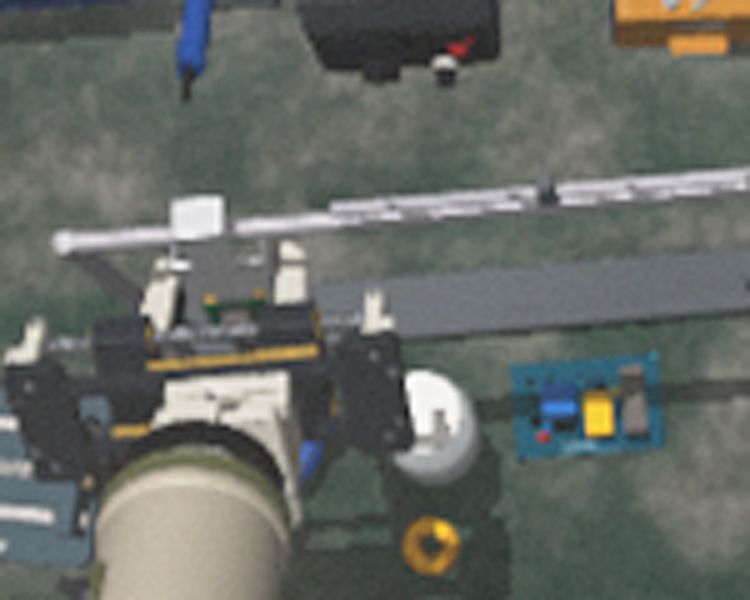

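```bash
python3 -m handwheel '0.004 0 -0.03 0 0 0;0.005 0 -0.05 0 0 0;0.005 0 -0.06 0 0 0;0.005 0 -0.06 0 0 0;0.005 0 -0.06 0 0 0'; python3 q5.py|tail -2; python3 - <<'E'
from h import *
np.set_printoptions(precision=4,suppress=True)
st=robot.read_state();p,d=robot.read_camera("wrist"); cv2.imwrite("pics/w19.png",p[:,:,::-1]); K,T=cam("wrist",st)
P=cloud(K,T,d)
for lo in np.arange(-.2,.2,.02):
    q=P[(P[:,1]>lo)&(P[:,1]<lo+.02)&(P[:,2]>.222)&(P[:,2]<.246)&(P[:,0]>.6)&(P[:,0]<.7)]
    if len(q)>4: print(round(lo,2),len(q),np.median(q,0),q[:,2].min(),q[:,2].max())
p,d=robot.read_camera("top"); cv2.imwrite("pics/t19.png",cv2.resize(p[120:190,190:310,::-1],None,fx=6,fy=6,interpolation=cv2.INTER_CUBIC))
E
```

```text
t: 22.85
tool_pos: [0.6546, 0.0961, 0.1434]
orientation: [-0.086, 2.305, 0.041]
force: [-0.3, 0.5, -1.2]
opening: 0.0498
on pos [0.655  0.0961 0.1383] shift [ 0.0011 -0.     -0.017 ] turn [-0.0019 -0.0036 -0.0029] rows 0.10238222772172906
    q [ 0.064 -0.362  2.303  0.019  0.363] ok
```

View pics/t19.png

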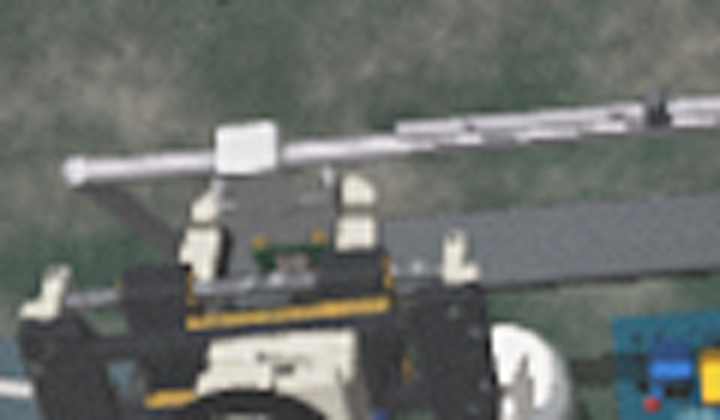

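View pics/w19.png

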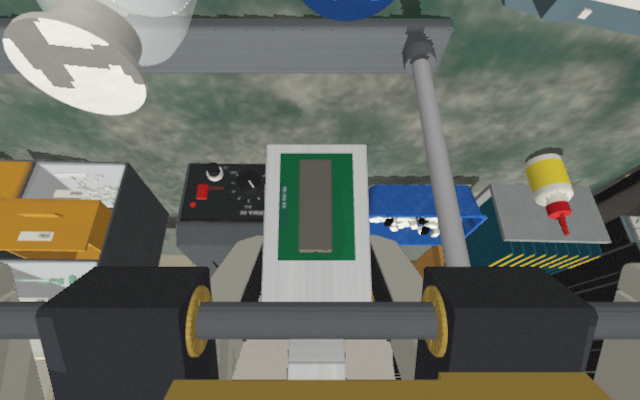

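```bash
python3 -m handwheel '0.001 0 -0.005 0 0 0;0.001 0 -0.01 0 0 0;0.001 0 -0.01 0 0 0'; cat > q6.py <<'E'
from hang import *
print(robot.read_state()["tool_pos"],robot.read_state()["force"])
for y in (.05,0,-.04,-.0755): show(y,0,.002,f"y{y}")
E
python3 q6.py
```

```text
t: 23.25
tool_pos: [0.6549, 0.0961, 0.1404]
orientation: [-0.086, 2.305, 0.041]
force: [-1.1, -0.5, -1.3]
opening: 0.0499
[0.6549 0.0961 0.1404] [-1.1228 -0.4734 -1.2781]
y0.05 pos [0.6583 0.0511 0.1403] shift [ 0.0112 -0.1501 -0.0004] turn [-0.0019 -0.0036 -0.0029] rows 0.9030829056928593
    q [-0.061 -0.378  2.31   0.266  0.388] ok
y0 pos [0.6619 0.0011 0.1403] shift [ 0.0234 -0.3168 -0.0004] turn [-0.0019 -0.0036 -0.0029] rows 1.9057739080157505
    q [-0.197 -0.366  2.302  0.493  0.433] ok
y-0.04 pos [ 0.6649 -0.0389  0.1403] shift [ 0.0332 -0.4501 -0.0004] turn [-0.0019 -0.0036 -0.0029] rows 2.7079276439962223
    q [-0.301 -0.34   2.283  0.63   0.479] ok
y-0.0755 pos [ 0.6675 -0.0744  0.1403] shift [ 0.0419 -0.5684 -0.0004] turn [-0.0019 -0.0036 -0.0029] rows 3.419839268331937
    q [-0.388 -0.305  2.256  0.723  0.523] ok
```

```bash
python3 -m handwheel '0.004 -0.05 0 0 0 0;0.008 -0.11 0 0 0 0;0.013 -0.18 0 0 0 0;0.019 -0.25 0 0 0 0;0.023 -0.315 0 0 0 0'; python3 -m handwheel '0 0 0 0 0 0;0 0 0 0 0 0'; python3 q6.py; python3 - <<'E'
from h import *
p,d=robot.read_camera("top"); cv2.imwrite("pics/t20.png",cv2.resize(p[120:190,220:340,::-1],None,fx=6,fy=6,interpolation=cv2.INTER_CUBIC))
p,d=robot.read_camera("scene"); cv2.imwrite("pics/s20.png",cv2.resize(p[100:200,250:390,::-1],None,fx=5,fy=5,interpolation=cv2.INTER_CUBIC))
E
```

```text
t: 23.75
tool_pos: [0.6621, 0.0007, 0.141]
orientation: [-0.086, 2.304, 0.04]
force: [0.4, -0.0, -2.3]
opening: 0.0493
t: 23.95
tool_pos: [0.6619, 0.0011, 0.1406]
orientation: [-0.084, 2.305, 0.04]
force: [-0.1, -0.4, -1.8]
opening: 0.0496
[0.6619 0.0011 0.1406] [-0.1243 -0.4288 -1.7814]
y0.05 pos [0.6583 0.0511 0.1403] shift [-0.0121  0.1666 -0.0011] turn [-0.0023 -0.0035 -0.0009] rows 1.0020971824939577
    q [-0.061 -0.378  2.31   0.266  0.388] ok
y0 pos [0.6619 0.0011 0.1403] shift [ 0.0002 -0.0001 -0.0011] turn [-0.0023 -0.0035 -0.0009] rows 0.022525359774763828
    q [-0.197 -0.366  2.302  0.493  0.433] ok
y-0.04 pos [ 0.6649 -0.0389  0.1403] shift [ 0.01   -0.1334 -0.0011] turn [-0.0023 -0.0035 -0.0009] rows 0.8027956844146185
    q [-0.301 -0.34   2.283  0.63   0.479] ok
y-0.0755 pos [ 0.6675 -0.0744  0.1403] shift [ 0.0187 -0.2518 -0.0011] turn [-0.0023 -0.0035 -0.0009] rows 1.5146955598478895
    q [-0.388 -0.305  2.256  0.723  0.523] ok
```

View pics/t20.png

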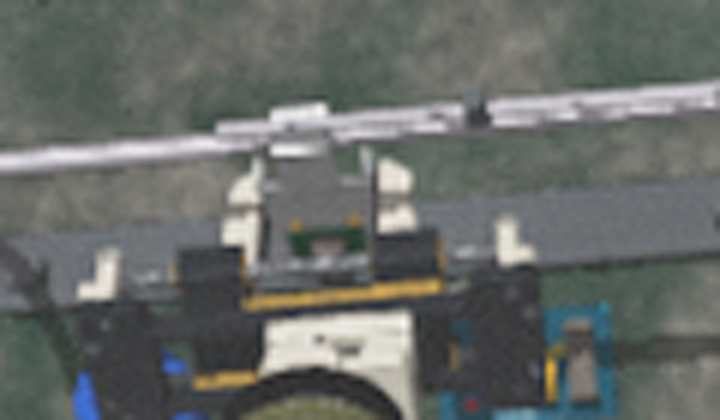

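View pics/s20.png

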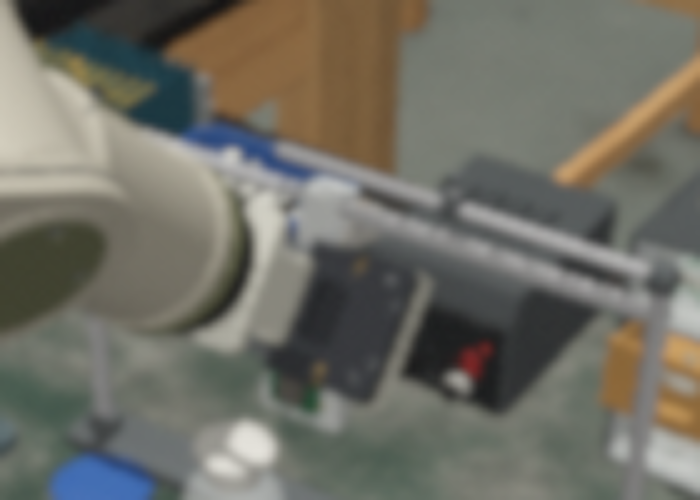

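```bash
python3 -m handwheel '0.004 -0.05 0 0 0 0;0.009 -0.12 0 0 0 0;0.014 -0.19 0 0 0 0;0.0187 -0.25 0 0 0 0;0.0187 -0.25 0 0 0 0'; python3 -m handwheel '0 0 0 0 0 0;0 0 0 0 0 0'; python3 q6.py|tail -2; python3 - <<'E'
from h import *
K,T=cam("top"); print("hook prev",onz(K,T,220+299/6,120+128/6,.243))
p,d=robot.read_camera("top"); cv2.imwrite("pics/t21.png",cv2.resize(p[120:170,260:340,::-1],None,fx=9,fy=9,interpolation=cv2.INTER_CUBIC))
p,d=robot.read_camera("scene"); cv2.imwrite("pics/s21.png",cv2.resize(p[110:190,290:400,::-1],None,fx=7,fy=7,interpolation=cv2.INTER_CUBIC))
E
```

```text
t: 24.55
tool_pos: [0.6679, -0.0745, 0.141]
orientation: [-0.085, 2.305, 0.039]
force: [-0.7, 0.1, -1.4]
opening: 0.0499
t: 24.75
tool_pos: [0.6673, -0.0721, 0.1403]
orientation: [-0.087, 2.306, 0.042]
force: [-0.2, 0.1, -1.8]
opening: 0.0499
y-0.0755 pos [ 0.6675 -0.0744  0.1403] shift [ 0.0005 -0.0077 -0.0001] turn [-0.0022 -0.004  -0.0044] rows 0.04606312507817595
    q [-0.388 -0.305  2.256  0.723  0.523] ok
hook prev [ 0.6488734  -0.00106633  0.243     ]
```

View pics/t21.png

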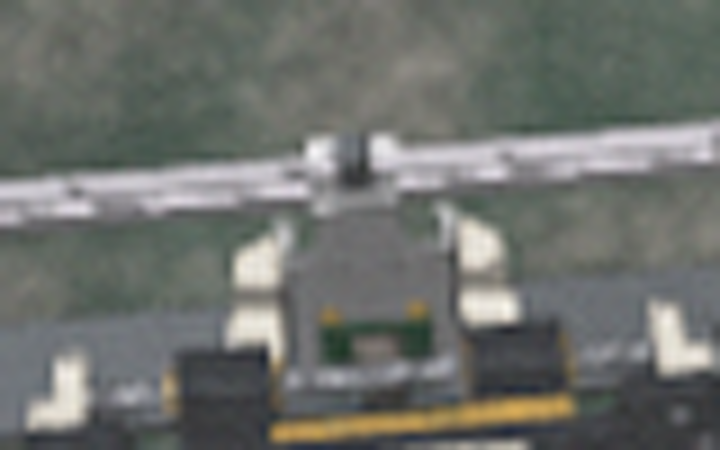

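View pics/s21.png

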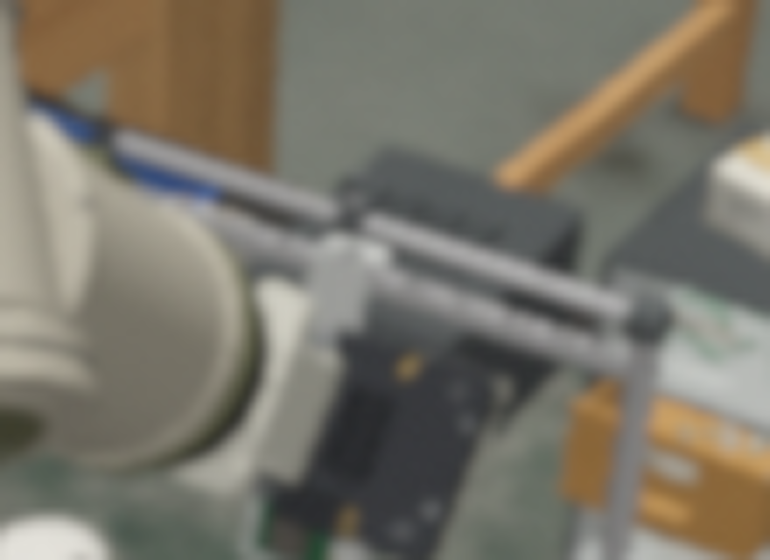

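```bash
cat > q7.py <<'E'
from hang import *
print(robot.read_state()["tool_pos"],robot.read_state()["force"])
for de in (12,8,5,3): show(-.0755,0,0,f"d{de}",de=de)
K,T=cam("top"); print("hook",onz(K,T,260+351/9,138,.243)[1],"collar",onz(K,T,260+354/9,138.5,.26)[1])
E
python3 q7.py
```

```text
[ 0.6674 -0.0721  0.1405] [-0.987   0.3653 -2.3175]
d12 pos [ 0.6675 -0.0744  0.1383] shift [ 0.0002 -0.0077 -0.0073] turn [-0.0021 -0.0036 -0.0047] rows 0.06367194948618485
    q [-0.388 -0.302  2.257  0.729  0.519] ok
d8 pos [ 0.6742 -0.0739  0.1396] shift [ 0.0225 -0.006  -0.0031] turn [ 0.0046 -0.0922 -0.0047] rows 0.4842677018299339
    q [-0.401 -0.299  2.297  0.927  0.467] ok
d5 pos [ 0.6791 -0.0736  0.1408] shift [ 0.039  -0.0048  0.0011] turn [ 0.0096 -0.1587 -0.0048] rows 0.8331859270308982
    q [-0.411 -0.29   2.323  1.108  0.44 ] ok
d3 pos [ 0.6824 -0.0733  0.1418] shift [ 0.0499 -0.004   0.0044] turn [ 0.0129 -0.203  -0.0048] rows 1.0659162853117947
    q [-0.416 -0.281  2.339  1.241  0.43 ] ok
hook -0.07335335644658775 collar -0.0750313831131536
```

```bash
python3 -m handwheel '0.009 -0.001 0.001 0.002 -0.036 -0.001;0.018 -0.002 0.003 0.004 -0.072 -0.002;0.027 -0.003 0.004 0.006 -0.108 -0.003;0.036 -0.004 0.005 0.008 -0.144 -0.004;0.0445 -0.0045 0.006 0.011 -0.18 -0.005'; python3 -m handwheel '0 0 0 0 0 0;0 0 0 0 0 0;0 0 0 0 0 0'; sed -i 's/(12,8,5,3)/(4,)/' q7.py; python3 q7.py; python3 - <<'E'
from h import *
p,d=robot.read_camera("top"); cv2.imwrite("pics/t22.png",cv2.resize(p[120:170,260:340,::-1],None,fx=9,fy=9,interpolation=cv2.INTER_CUBIC))
E
```

```text
t: 25.35
tool_pos: [0.6743, -0.06, 0.1508]
orientation: [-0.053, 2.208, 0.02]
force: [0.6, -11.8, -31.5]
opening: 0.0501
t: 25.65
tool_pos: [0.6746, -0.057, 0.1514]
orientation: [-0.059, 2.209, 0.025]
force: [-2.5, 6.0, -23.6]
opening: 0.05
[ 0.6746 -0.057   0.1514] [ -2.5412   5.9811 -23.5641]
d4 pos [ 0.6808 -0.0734  0.1413] shift [ 0.0206 -0.0549 -0.0335] turn [ 0.0075 -0.0573  0.0272] rows 0.4049117888682048
    q [-0.414 -0.286  2.331  1.174  0.434] ok
hook -0.07335335644658775 collar -0.0750313831131536
```

View pics/t22.png

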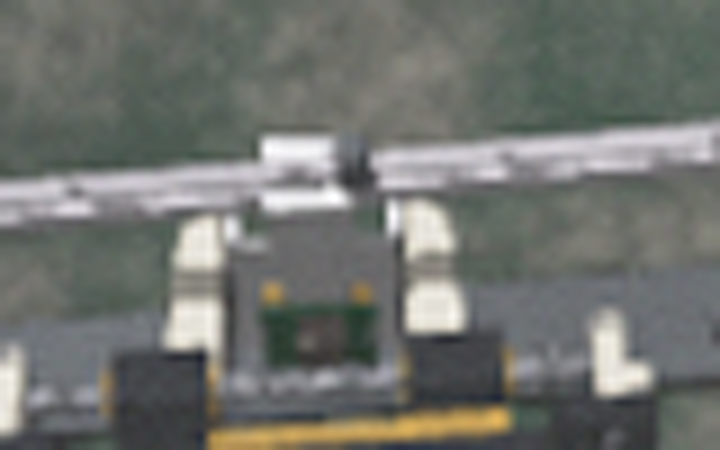

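```bash
python3 -m handwheel '-0.008 0 -0.015 -0.01 0.03 0;-0.015 0 -0.03 -0.02 0.06 0;-0.015 0 -0.03 -0.02 0.06 0'; cat > q8.py <<'E'
from hang import *
st=robot.read_state();print(st["tool_pos"],st["force"],st["q"])
for de in (12,9): show(-.0745,0,0.002,f"d{de}",de=de)
E
python3 q8.py
```

```text
t: 26.0
tool_pos: [0.6739, -0.0603, 0.1494]
orientation: [-0.065, 2.247, 0.003]
force: [-2.1, -2.7, -11.2]
opening: 0.0501
[ 0.6739 -0.0603  0.1494] [ -2.0506  -2.6976 -11.2122] [-0.3301 -0.3406  2.2994  0.7369  0.4227 -2.5211]
d12 pos [ 0.6674 -0.0734  0.1403] shift [-0.0216 -0.0436 -0.0304] turn [0.022  0.073  0.0315] rows 0.43214685764307353
    q [-0.385 -0.306  2.257  0.721  0.522] ok
d9 pos [ 0.6724 -0.073   0.1412] shift [-0.0048 -0.0423 -0.0273] turn [0.026  0.0064 0.0322] rows 0.30376113630685775
    q [-0.395 -0.306  2.288  0.864  0.48 ] ok
```

```bash
python3 -m handwheel '-0.008 0 -0.015 0.008 0.03 0.012;-0.015 0 -0.03 0.022 0.073 0.031;-0.02 0 -0.03 0.022 0.073 0.031;-0.02 0 -0.03 0.022 0.073 0.031'; python3 q8.py
```

```text
t: 26.4
tool_pos: [0.6696, -0.0616, 0.1436]
orientation: [-0.082, 2.297, 0.035]
force: [0.5, 0.2, -1.9]
opening: 0.0496
[ 0.6696 -0.0616  0.1436] [ 0.5171  0.185  -1.938 ] [-0.3527 -0.3176  2.2625  0.692   0.5006 -2.4912]
d12 pos [ 0.6674 -0.0734  0.1403] shift [-0.0073 -0.0395 -0.011 ] turn [0.001  0.0078 0.0034] rows 0.2500611819530497
    q [-0.385 -0.306  2.257  0.721  0.522] ok
d9 pos [ 0.6724 -0.073   0.1412] shift [ 0.0094 -0.0383 -0.008 ] turn [ 0.0057 -0.0587  0.0034] rows 0.30943760326728664
    q [-0.395 -0.306  2.288  0.864  0.48 ] ok
```

```bash
python3 -m handwheel '-0.003 -0.013 -0.005 0 0.008 0.003;-0.006 -0.026 -0.008 0 0.008 0.003;-0.007 -0.039 -0.008 0 0.008 0.003;-0.007 -0.039 -0.008 0 0.008 0.003;-0.007 -0.039 -0.008 0 0.008 0.003'; python3 q8.py;python3 - <<'E'
from hang import *
st=robot.read_state();p,d=robot.read_camera("wrist"); cv2.imwrite("pics/w23.png",p[:,:,::-1]); K,T=cam("wrist",st)
# carrier in tool frame compared with grasp-time expectation
m=robot.camera_model("wrist");C=cloud(m["camera_matrix"],m["tool_from_camera"],d)
# expected: tool->carrier transform
Rt=tool(np.array([1.,0,0]),np.array([0,1.,0]),np.array([0,0,1.])); t=tcp2(np.zeros(3),*np.eye(3))
Q=C@Rt.T+t
k=(abs(Q[:,1])<.032)&(Q[:,0]>-.07)&(Q[:,0]<.0)&(Q[:,2]>.005)&(Q[:,2]<.025)
q=Q[k]; e=q[abs(q[:,1])>.0185]
print("edge",np.percentile(q[:,0],1),np.percentile(e[:,1],[1,99]),np.polyfit(e[:,0],e[:,2],1),np.median(e[:,2]))
p,d=robot.read_camera("top"); cv2.imwrite("pics/t23.png",cv2.resize(p[120:170,260:340,::-1],None,fx=9,fy=9,interpolation=cv2.INTER_CUBIC))
E
```

```text
t: 26.9
tool_pos: [0.6672, -0.0739, 0.1405]
orientation: [-0.083, 2.304, 0.036]
force: [1.0, -0.3, 5.5]
opening: 0.05
[ 0.6672 -0.0739  0.1405] [ 0.9885 -0.3187  5.5331] [-0.3845 -0.307   2.256   0.7141  0.5223 -2.533 ]
d12 pos [ 0.6674 -0.0734  0.1403] shift [ 0.0007  0.0017 -0.0008] turn [ 0.0006 -0.002   0.0021] rows 0.01548750023133013
    q [-0.385 -0.306  2.257  0.721  0.522] ok
d9 pos [ 0.6724 -0.073   0.1412] shift [0.0175 0.003  0.0022] turn [ 0.0054 -0.0685  0.0021] rows 0.3602782184733463
    q [-0.395 -0.306  2.288  0.864  0.48 ] ok
edge -0.046301520685852665 [-0.025   0.0251] [-0.0255  0.0165] 0.017118080515373946
```

View pics/t23.png

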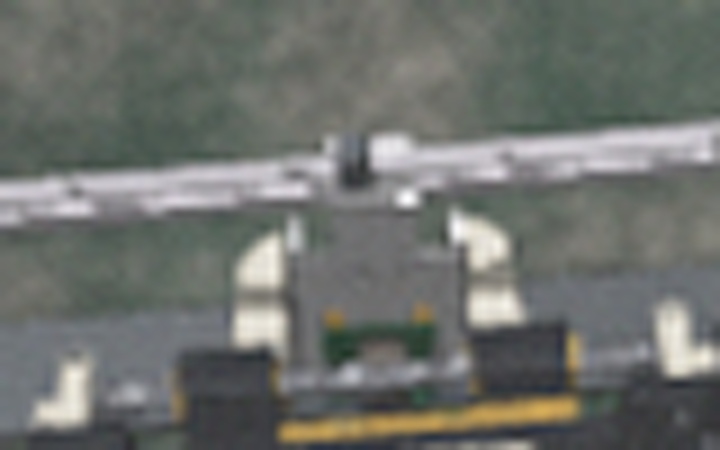

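View pics/w23.png

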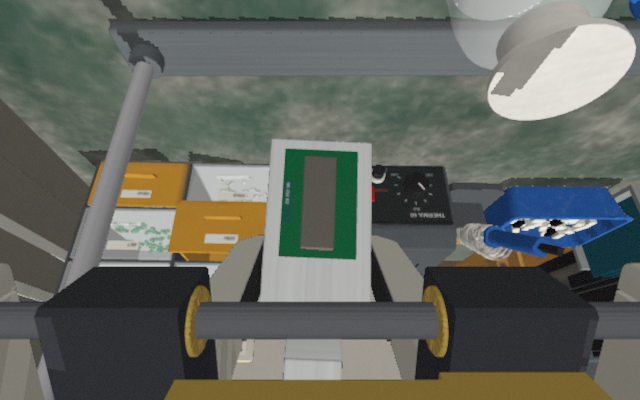

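```bash
python3 -m handwheel '0 0 0.006 0 0 0;0 0.006 0.008 0 0 0;-0.001 0.013 0.008 0 0 0;-0.001 0.013 0.008 0 0 0;-0.001 0.013 0.008 0 0 0'; python3 q8.py;python3 - <<'E'
from h import *
p,d=robot.read_camera("top"); cv2.imwrite("pics/t24.png",cv2.resize(p[120:170,260:340,::-1],None,fx=9,fy=9,interpolation=cv2.INTER_CUBIC))
p,d=robot.read_camera("scene"); cv2.imwrite("pics/s24.png",cv2.resize(p[110:190,290:400,::-1],None,fx=7,fy=7,interpolation=cv2.INTER_CUBIC))
E
```

```text
t: 27.5
tool_pos: [0.6657, -0.0686, 0.1409]
orientation: [-0.085, 2.307, 0.039]
force: [2.1, 0.1, 2.0]
opening: 0.0499
[ 0.6657 -0.0686  0.1409] [2.0807 0.1497 2.0378] [-0.3743 -0.315   2.2595  0.6979  0.5232 -2.5111]
d12 pos [ 0.6674 -0.0734  0.1403] shift [ 0.0057 -0.016  -0.0019] turn [-0.0008 -0.0062 -0.0005] rows 0.10240110510457956
    q [-0.385 -0.306  2.257  0.721  0.522] ok
d9 pos [ 0.6724 -0.073   0.1412] shift [ 0.0225 -0.0147  0.0011] turn [ 0.0041 -0.0727 -0.0006] rows 0.38125049186016646
    q [-0.395 -0.306  2.288  0.864  0.48 ] ok
```

View pics/t24.png

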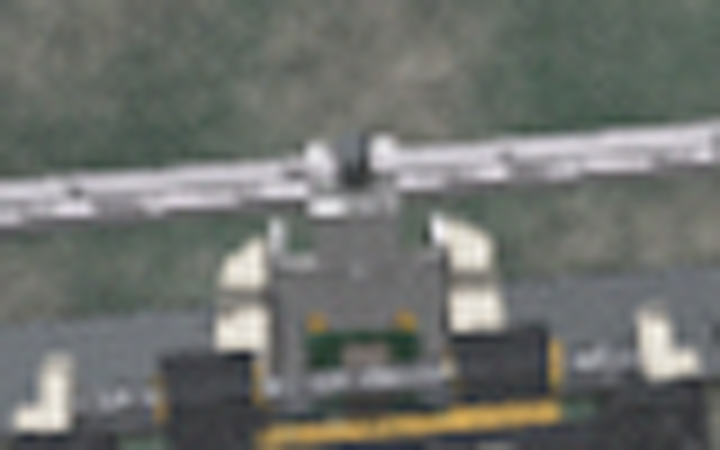

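View pics/s24.png

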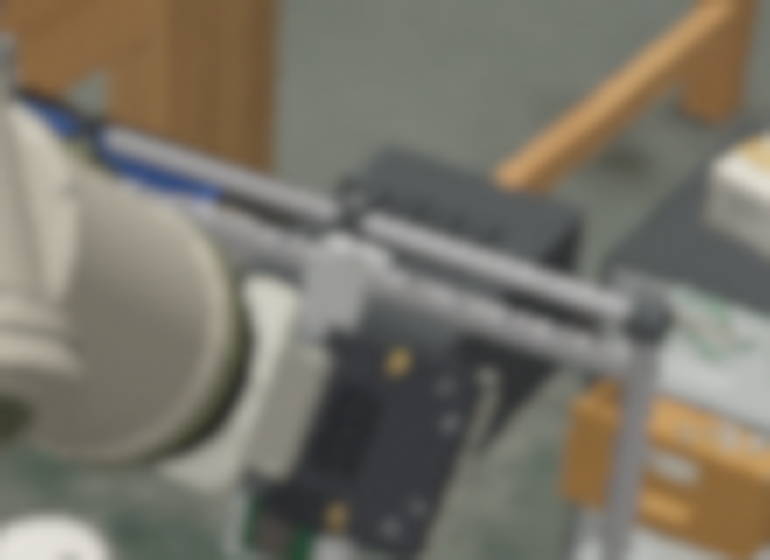

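```bash
python3 -m handwheel '0 0 0 0 0 0;0 0 0 0 0 0;0 0 0 0 0 0;0 0 0 0 0 0;0 0 0 0 0 0' -1; python3 -m handwheel '0 0 0 0 0 0;0 0 0 0 0 0;0 0 0 0 0 0;0 0 0 0 0 0;0 0 0 0 0 0';python3 - <<'E'
from h import *
np.set_printoptions(precision=4,suppress=True)
st=robot.read_state();print(st["tool_pos"],st["force"])
p,d=robot.read_camera("top"); cv2.imwrite("pics/t25.png",cv2.resize(p[120:170,260:340,::-1],None,fx=9,fy=9,interpolation=cv2.INTER_CUBIC))
p,d=robot.read_camera("wrist"); cv2.imwrite("pics/w25.png",p[:,:,::-1])
E
```

```text
t: 28.1
tool_pos: [0.6656, -0.0687, 0.1407]
orientation: [-0.084, 2.308, 0.039]
force: [0.4, -0.4, -0.7]
opening: 0.0851
t: 28.6
tool_pos: [0.6658, -0.0688, 0.141]
orientation: [-0.084, 2.307, 0.039]
force: [0.1, 0.6, 0.6]
opening: 0.0929
[ 0.6658 -0.0688  0.141 ] [0.1227 0.5716 0.5828]
```

View pics/t25.png

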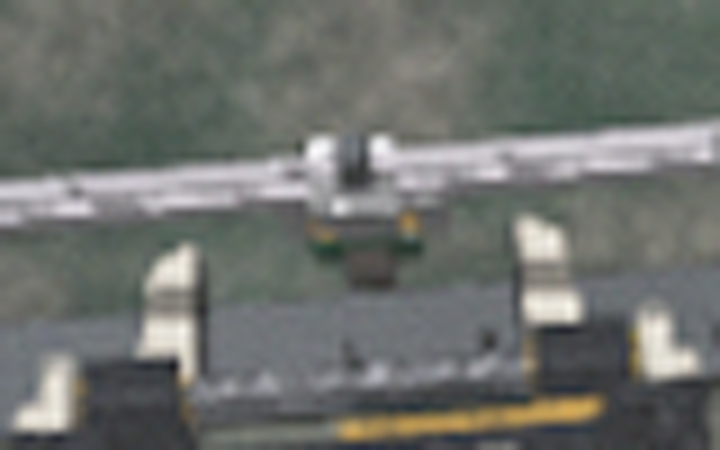

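View pics/w25.png

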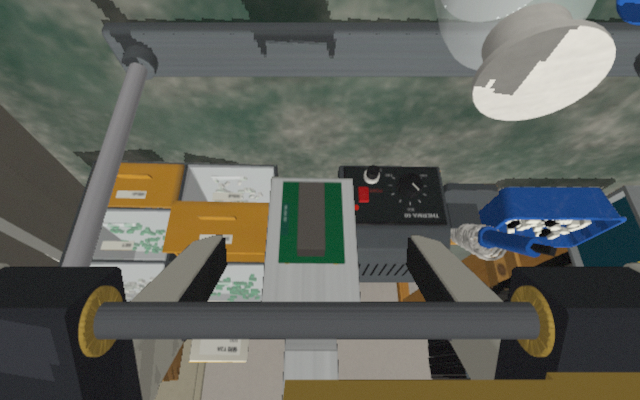

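```bash
python3 - <<'E'
from hang import *
st=robot.read_state();tz=R.from_rotvec(st["orientation"]).as_matrix()[:,2]
for b in (.03,.06,.08):
    p=st["tool_pos"]-b*tz; q,e=ik.ik(p,tz,q0=st["q"][:5]); print(b,-b*tz/.3,np.round(q,3),e, "q6 was",st["q"][5])
E
```

```text
0.03 [-0.0738 -0.0055  0.0673] [-0.402 -0.426  2.301  0.651  0.594] 2.6017621390650447e-10 q6 was -2.5110424983689086
0.06 [-0.1476 -0.011   0.1345] [-0.432 -0.539  2.337  0.614  0.673] 3.608224830031759e-15 q6 was -2.5110424983689086
0.08 [-0.1968 -0.0146  0.1793] [-0.454 -0.613  2.358  0.595  0.729] 2.8033131371785203e-13 q6 was -2.5110424983689086
```

```bash
python3 -m handwheel '-0.03 -0.002 0.027 0 0 0;-0.065 -0.005 0.06 0 0 0;-0.1 -0.008 0.092 0 0 0;-0.14 -0.011 0.128 0 0 0;-0.18 -0.013 0.165 0 0 0';python3 -m handwheel '0 0 0 0 0 0;0 0 0 0 0 0;0 0 0 0 0 0;0 0 0 0 0 0;0 0 0 0 0 0';python3 - <<'E'
from hang import *
st=robot.read_state();print(st["tool_pos"],st["force"],st["q"],st["dq"])
p,d=robot.read_camera("top"); cv2.imwrite("pics/t26.png",cv2.resize(p[120:170,260:340,::-1],None,fx=9,fy=9,interpolation=cv2.INTER_CUBIC))
p,d=robot.read_camera("scene"); cv2.imwrite("pics/s26.png",p[:,:,::-1])
st=robot.read_state();p,d=robot.read_camera("wrist"); cv2.imwrite("pics/w26.png",p[:,:,::-1]); K,T=cam("wrist",st)
P=cloud(K,T,d); k=(P[:,1]>-.12)&(P[:,1]<-.03)&(P[:,2]>.09)&(P[:,2]<.23)&(P[:,0]>.6)&(P[:,0]<.7); c=P[k]
for lo in np.arange(.09,.23,.015):
    q=c[(c[:,2]>lo)&(c[:,2]<lo+.015)]
    if len(q)>5: print(round(lo,3),len(q),np.median(q,0),np.percentile(q[:,1],[2,98]))
E
```

```text
t: 29.2
tool_pos: [0.6112, -0.0727, 0.1906]
orientation: [-0.084, 2.308, 0.039]
force: [0.7, 0.0, 1.1]
opening: 0.0928
t: 29.7
tool_pos: [0.6117, -0.0725, 0.1896]
orientation: [-0.084, 2.308, 0.039]
force: [-0.5, 0.1, 0.6]
opening: 0.093
[ 0.6117 -0.0725  0.1896] [-0.5194  0.1159  0.5913] [-0.4453 -0.5862  2.3506  0.5999  0.7092 -2.4158] [-0.0015 -0.002  -0.0018 -0.0004  0.0026  0.0003]
0.09 6 [ 0.6633 -0.072   0.1049] [-0.0758 -0.0689]
0.105 554 [ 0.6607 -0.0755  0.1148] [-0.0975 -0.0489]
0.12 1015 [ 0.6529 -0.0748  0.1277] [-0.0972 -0.0496]
0.135 1124 [ 0.6517 -0.0748  0.1426] [-0.0973 -0.0496]
0.15 1554 [ 0.6514 -0.0742  0.1586] [-0.0972 -0.05  ]
0.165 1328 [ 0.657  -0.0737  0.1727] [-0.0975 -0.0498]
0.18 1480 [ 0.6556 -0.0738  0.1879] [-0.0977 -0.0498]
0.195 741 [ 0.6472 -0.0742  0.2033] [-0.0859 -0.0622]
0.21 668 [ 0.6454 -0.0743  0.2156] [-0.0856 -0.0628]
```

View pics/t26.png

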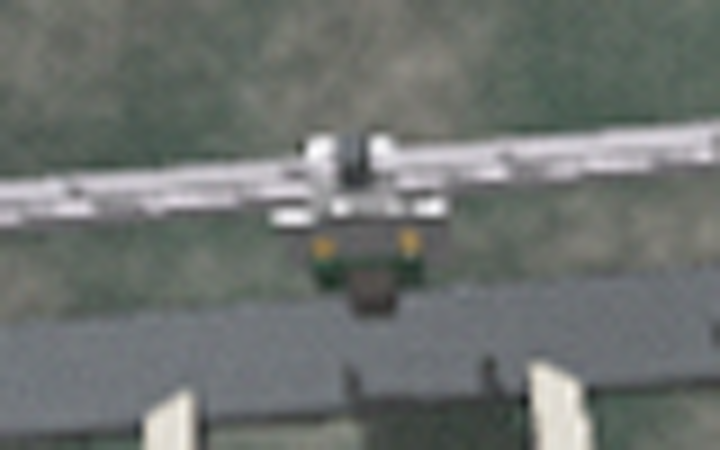

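View pics/w26.png

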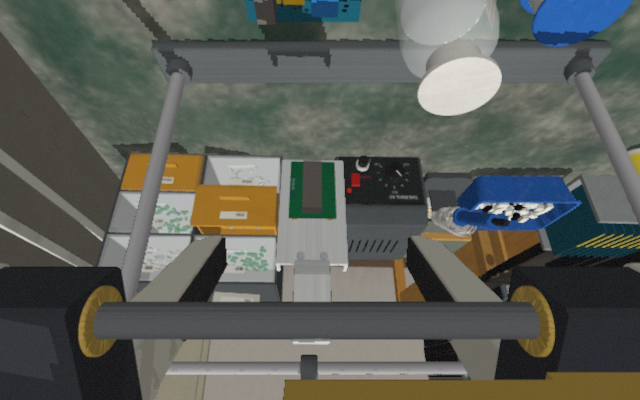

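View pics/s26.png

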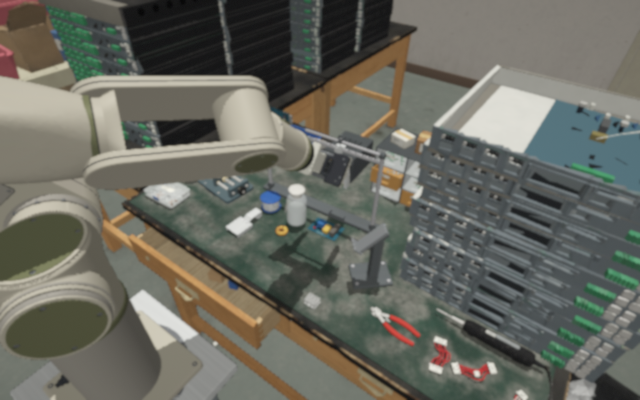

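```bash
for i in 1 2 3 4 5 6; do python3 -m handwheel '0 0 0 0 0 0;0 0 0 0 0 0;0 0 0 0 0 0;0 0 0 0 0 0;0 0 0 0 0 0' >/dev/null; done; cat > swing.py <<'E'
from hang import *
for i in range(8):
    st=robot.read_state();p,d=robot.read_camera("wrist"); K,T=cam("wrist",st)
    P=cloud(K,T,d); k=(P[:,1]>-.098)&(P[:,1]<-.05)&(P[:,2]>.1)&(P[:,2]<.2)&(P[:,0]>.6)&(P[:,0]<.7); c=P[k]
    e=c[(abs(c[:,1]+.0737)>.0185)]; f=np.polyfit(e[:,2],e[:,0],1); print(round(st["t"],2),"tilt deg",np.degrees(np.arctan(f[0])),"mid y",np.percentile(c[:,1],[2,98]).mean())
cv2.imwrite("pics/w27.png",p[:,:,::-1])
v,u=np.mgrid[350:385,296:322]
q=np.array([px2w(K,T,uu,vv,d[vv,uu]) for vv,uu in zip(v.ravel(),u.ravel()) if d[vv,uu]>0])
q=q[(q[:,2]>.24)&(q[:,2]<.275)&(q[:,0]>.6)&(q[:,0]<.7)]
g=np.array([p[vv,uu].mean() for vv,uu in zip(v.ravel(),u.ravel())]); 
dk=np.array([px2w(K,T,uu,vv,d[vv,uu]) for vv,uu in zip(v.ravel(),u.ravel()) if d[vv,uu]>0 and p[vv,uu].mean()<80]); dk=dk[(dk[:,0]>.6)&(dk[:,0]<.7)&(dk[:,2]>.2)]
print("collar",len(dk),dk.mean(0),np.percentile(dk[:,1],[3,97]),np.percentile(dk[:,2],[3,97]))
h=P[(P[:,2]>.2)&(P[:,2]<.222)&(abs(P[:,1]+.075)<.03)&(P[:,0]>.63)&(P[:,0]<.66)]; print("neck y",np.percentile(h[:,1],[2,98]),np.percentile(h[:,1],[2,98]).mean())
E
python3 swing.py
```

```text
32.85 tilt deg 0.873745540890379 mid y -0.07400366862141655
32.9 tilt deg 0.8280245597352311 mid y -0.07401991789583781
32.95 tilt deg 0.8354715887360631 mid y -0.07402954005941782
33.0 tilt deg 0.8560225581915101 mid y -0.07403102826269567
33.05 tilt deg 0.8178082856818986 mid y -0.07403545703209855
33.1 tilt deg 0.8041111003918079 mid y -0.07404004914321508
33.15 tilt deg 0.8624255033566051 mid y -0.0740299318879501
33.2 tilt deg 0.8395039327856046 mid y -0.07403909383208884
collar 393 [ 0.6469 -0.0763  0.2576] [-0.0806 -0.072 ] [0.2511 0.2638]
neck y [-0.0859 -0.0629] -0.07440247932609173
```

```bash
python3 - <<'E'
from plant import robot
print(robot.close_job(), robot.read_state()["t"])
E
```

```text
the job is handed in; nothing more can be done
the job is handed in; nothing more can be done
```

The long carrier hangs on the thick lower bar under the collar, board towards the robot, and the gripper is clear of it. I handed the job in at about 33 s.

I leaned it on the stand and let go of it there. Then I took it again by its side walls with the tool turned 30°, hooked it over the open part of the bar and slid it along to the collar.

**Last checks before handing in**
- **Position:** the middle of the hook is at y ≈ -0.0744 m. The collar is at -0.0763 m by the wrist camera and -0.075 m by the top camera, so the offset is about 1–2 mm against the 8 mm allowed.
- **Hanging:** it leans about 0.8° and did not move over 0.35 s of pictures. The fingers were open and backed off about 7 cm, with no force on the tool beyond noise.
- **Bystanders:** the last scene picture shows nothing visibly moved or tipped. I checked this by eye and did not measure it.

**What went wrong or disagreed**
- **First close was too high:** the fingertips sit about 23 mm behind the stated TCP, so on the first try the fingers closed above the channel, over the board. They never stalled, the forces stayed at noise, and the carrier did not shift, so I don't think they touched the board. I opened, went lower and gripped the walls.
- **Joint 2 at its limit:** on the way from the stand it read -0.894 rad against a stated limit of -0.89. The wrist force peaked at about 82–94 N for a moment. I can't tell whether that counts as passing the range.
- **Hook pressed on the upper bar:** I tried to straighten the carrier at the collar and joint 6 came near its limit. The hook pushed against the thin bar with about 30 N, and the carrier slipped slightly in the grip. I undid that and set the position along the bar again from the top camera before letting go.

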